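Load the inlay press with roundels

TASK

Get the inlay press ready to run: push its release button so that the lid springs open all the way, then slide every wooden roundel lying on the table along the press plate, in under the lip of the bridge, until it drops flat into a pocket of its own (any pocket will do). With all of them in, swing the lid shut until the latch catches and holds it; also plug the timer block fully home into its socket on the press, before or after. Leave the jar, the pink block and the tweezers where they are.

Things in the scene. Friction and masses are not known exactly. Their poses are not given: they have to be found in the camera images.
- press: Fixed bench press, base 200 (x) x 255 (y from -155 to +100) x 35 mm high. Origin on the table under the pocket plate's centre, z up; positions below are in its frame, mm. The plate (y -95 to 95, top at z = 35) has four round pockets, 4 mm deep, 47 mm in diameter with dark floors, centred at x = +-34, y = +-40. The lid is hinged along the +y edge; the -y end carries the button and the timer socket.
- bridge (a point): Top centre of the T-shaped bridge at (0, 0, 51), fixed along y over the plate's middle, 170 mm long: web x within +-6, head x within +-20, its underside 11 mm and its top 16 mm above the plate. The head's lips hang 8 mm over the seats (a seated roundel spans |x| = 12 to 56), so roundels are slid in under a lip along x from the bare aprons at |x| = 60 to 100.
- pocket0 (a point): Centre of the mouth of the pocket at (-34, -40), level with the plate top; axes as the press; slide in towards +x.
- pocket1 (a point): The same for the pocket at (-34, +40); slide in towards +x.
- pocket2 (a point): The same for the pocket at (+34, -40); slide in towards -x.
- pocket3 (a point): The same for the pocket at (+34, +40); slide in towards -x.
- socket (a point): Centre of the mouth of the rectangular timer socket at (70, -125), level with the plate top; hole 34 mm along the press's x, 46 mm along its y, 12 mm deep, chamfered. Axes as the press.
- button_top (a point): Centre of the top of the round grey release button, 26 mm in diameter, at (0, -132), standing 22 mm above the plate level; it is pushed straight down.
- button (a joint): Travel of the release button, m: 0 up, 0.006 fully down. Sprung: about 1.5 N to start, 5 N fully down. At about 3 mm the latch lets go. It also dips by itself while the latch snaps shut.
- lid (a joint): Angle of the steel lid, rad: 0 shut and latched (rests within 0.01), 2.5 at its open stop, reached within about 2 s of release and held by spring and weight. Pushing it back takes 1 to 2 N at the free edge, and about 5 N over the last 3 degrees to snap the latch; unlatched it springs open. Rubber pads under it will not let it shut on a roundel not down in a pocket.
- lid_edge (a point): Middle of the lid's free edge on its outer face (upper when shut): (0, -88, 60) shut, about (0, 254, 162) at the stop, where the lid leans outward, so it is pushed shut on its outer face or edge in an arc about the hinge. Lid 124 mm wide (x within +-62), 188 mm from hinge to free edge, 6 mm thick, with 16 mm skirts on the inner side; outer face 6 mm off the hinge plane.
- lid_hinge (a point): Middle of the lid's hinge axis, at (0, 100, 54); the axis runs along the press's x.
- roundel0: Dark wooden roundel, a disc 44 mm in diameter, 8 mm thick, 30 g, lying flat. Origin at the centre of its underside. Seated in a pocket, its underside is 4 mm below the plate top and its top 4 mm above. Two to four of the four are present.
- roundel1: Dark wooden roundel, a disc 44 mm in diameter, 8 mm thick, 30 g, lying flat. Origin at the centre of its underside. Seated in a pocket, its underside is 4 mm below the plate top and its top 4 mm above. Two to four of the four are present.
- roundel2: Dark wooden roundel, a disc 44 mm in diameter, 8 mm thick, 30 g, lying flat. Origin at the centre of its underside. Seated in a pocket, its underside is 4 mm below the plate top and its top 4 mm above. Two to four of the four are present.
- roundel3: Dark wooden roundel, a disc 44 mm in diameter, 8 mm thick, 30 g, lying flat. Origin at the centre of its underside. Seated in a pocket, its underside is 4 mm below the plate top and its top 4 mm above. Two to four of the four are present.
- timer: Black timer block with a grey top, 44 (its x) x 32 (its y) x 30 mm high, 60 g, standing on its foot; its lowest 4 mm are 1.5 mm narrower on each side. Origin at the centre of its underside, z up. It fits the socket with its x along the press's y, either way round; home, its underside is 12 mm below the plate top.
- jar: Glass glue jar with a white cap, 52 mm in diameter, 50 mm high; origin under its centre. Bystander.
- pad_block: Pink block 90 x 45 x 30 mm; origin under its centre. Bystander.
- tweezers: Steel tweezers 135 mm long, 5 mm high, lying flat along their x; origin near the middle. Bystander.
Not all that is in view belongs to the job. Of the things that look like the timer, the largest one is meant.

How it is judged:
By the outcome, as a careful person would: the job done as asked, in the order asked, and still so for the second after the job is handed in, with the robot touching nothing.
Of roundel0, roundel1, roundel2, roundel3 only 2 to 4 are there at a start; the rules pass over those that are not, and their reading is None.
At some moment in a run one of roundel0, roundel1, roundel2, roundel3 may be knocked a few centimetres aside while the robot is not near it.
Once in a run the grip may slacken for a moment while it holds something.
It also fails if it takes over 210 s, if anything falls off the work surface, if the arm or the gripper's body presses on something with over 40 N, if the wrist force passes 120 N, or if a joint passes its speed limit or range.

ROBOT

A 6-joint arm with a two-finger parallel gripper is mounted at the origin on the work surface. World frame = base frame: x ahead of the robot, y to its left, z up, the work surface at z = 0. Lengths are in m, angles in rad, forces in N, time in s.
With the tool pointing down it reaches from about 0.4 to 0.825 m from the base axis. Payload 7 kg.
Tool frame: the origin (TCP) lies on the centre line of the jaws, within the pads' length; the fingertips stand tip_reach ahead of it and the grasp point (between the pads) is the TCP (tip_reach is the distance from the TCP to the fingertips, in m); z points along the fingers, y is the line along which they close (so a half turn about z gives the same grasp; the last joint's range is limited). The gripper opens to 88 mm and grips with 3 to 60 N. Pads are 19 mm wide; open, the fingers measure 130 mm over their backs; the gripper's body (78 mm by 193 mm) begins 47 mm behind the grasp point.
Start: joints at [-0.828, 0.359, 0.012, 0, -1.224, -0.288], TCP at [0.296, -0.606, 0.246] pointing down, gripper open.
Joint ranges: [-3.07, 3.07], [-1.43, 2.12], [-1.02, 1.25], [-3.03, 1.67], [-3.05, -0], [-3.03, 3.03]. Speed limits (rad/s): [2.39, 2.39, 3.01, 3.14, 3.14, 3.14].

INTERFACE

Orientations are given as [roll, pitch, yaw] about the fixed x, y, z axes, in that order (R = Rz(yaw) Ry(pitch) Rx(roll)).
In Python, from station import get_state, grab_frame, calibration, job_done, find_in, mark_of, tip_reach gives the robot as it stands.
- The arm moves only by the shell command python3 -m handwheel 'ROWS' [OPENING] [FORCE]. ROWS is JSON, a list of rows, each an object with "delta_pos": the shift along the world's x, y, z in units of 30 mm (1.0 is 30 mm), a list of three; "dr": the turn, a rotation vector about the world's x, y, z in degrees, a list of three. In form: [{"delta_pos": [tx, ty, tz], "dr": [rx, ry, rz]}, ...]. A call has 1 to 10 rows; each row shifts and turns the commanded pose from where the row before left it; what a row does not reach is not made up. A row lasts 1/10 s, in which the tool goes at most 50 mm and 8.59 degrees, less where a joint would pass 70% of its speed; a pose out of reach is approached as far as the arm can. A call is refused whole if a number of a shift passes 1 or a number of a turn 8.59, either way. A call with a gripper value outside its range is refused whole. OPENING is the closure, from -1 (fully open) to 1 (shut), set as the call begins (- or left out, the last holds). The fingers move at their own pace and stop on an object; FORCE is the grip in N (left out, the last holds). Time passes only in rows, so rows that do not move let the fingers close. It gives the time, the measured TCP pose, the force, the opening and the grip force at its end, in the units of the state.
- get_state(): the state, without advancing time (a new reading comes with each control period).
- grab_frame(name): name is "scene" or "top"; returns the picture (384x512x3 uint8, red, green, blue); there is no depth.
- calibration(name): a dict with "fx", "fy", "cx", "cy" (pixels), "extrinsics" (4x4, takes a point from world to camera coordinates). Camera axes: x right, y down, z forward; pixel columns grow to the right and rows downward; lengths in m; the calibration is good to about 2 mm. A picture is of the moment at which its call begins. calibration takes no time and is no camera call.
- job_done(): hands the job in; it is judged then, once.
Trained networks look in the newest picture that a camera, given by its name, has taken for a name from the list of things; names that differ only in an ending like _2 or _b are one class to them, and where a whole thing is asked for, a point or a joint stands for the part that bears it (a point fixed in the world has none). Each returns a list of dicts, best first, with "conf" (0 to 1); they miss things now and then, are a little off and sometimes report something else, mostly with a low value. They report only what shows in the picture. A call takes as long as a camera call. They do not tell look-alikes from the thing itself.
- find_in(camera, query): "location" ([column, row] in pixels, amid what is visible of it).
- mark_of(camera, query): "location" ([column, row] in pixels: a listed point, or the origin of a listed thing).
The state is a dict: "t": time; "q": joint angles; "qd": joint speeds; "joint_efforts": joint torques, N m; "eef_pos": TCP position; "ee_rot": TCP orientation; "force": force on the tool from outside, world axes, zero at the start; "moment": the same for the moment, N m; "width": finger opening in m; "gripper_force": force on a finger pad.
Only numpy, scipy, OpenCV 4.12 (cv2) and the standard library are available. Lean on these libraries where they do the work, as an engineer would, in place of code of your own. Each camera call takes 0.05 s, during which the arm holds its last target. There are 200 camera calls.

## Working session

There is one attempt and no reset: what is moved stays moved. The work goes in short steps, Python scripts to look and compute and a shell command to move; the robot and the scene stay as the last step left them, time stands still between calls to the robot, and variables do not carry over. Pictures are saved under pics/ and viewed, at most 14 in all, crops included, and the job is handed in when it is done.

```bash
ls; mkdir -p pics
cat > h.py <<'E'
import numpy as np,cv2,json
from station import *
def cal(c):
    k=calibration(c);return k,np.array(k["extrinsics"])
def ray(c,px,z):
    k,E=cal(c);d=np.array([(px[0]-k["cx"])/k["fx"],(px[1]-k["cy"])/k["fy"],1])
    R=E[:3,:3];o=-R.T@E[:3,3];v=R.T@d;return o+v*(z-o[2])/v[2]
def proj(c,p):
    k,E=cal(c);q=E[:3,:3]@np.array(p)+E[:3,3];return np.array([k["fx"]*q[0]/q[2]+k["cx"],k["fy"]*q[1]/q[2]+k["cy"]])
def snap(c,n,crop=None,s=1):
    im=grab_frame(c)
    o=im if crop is None else im[crop[1]:crop[3],crop[0]:crop[2]]
    cv2.imwrite("pics/"+n+".png",cv2.cvtColor(cv2.resize(o,None,fx=s,fy=s,interpolation=cv2.INTER_CUBIC),cv2.COLOR_RGB2BGR));return im
E
python3 - <<'E'
from h import *
snap("top","t0",s=1.5);snap("scene","s0",s=1.5)
np.set_printoptions(precision=3,suppress=True)
print(tip_reach, get_state())
for c in("top","scene"):
    k,E=cal(c);print(c,k["fx"],(-E[:3,:3].T@E[:3,3]))
    for q in("press","bridge","pocket0","pocket1","pocket2","pocket3","socket","button_top","lid_edge","lid_hinge","roundel0","timer","jar","pad_block","tweezers"):
        print(q,[(np.round(d["location"]).tolist(),round(d["conf"],2)) for d in mark_of(c,q)][:6])
E
```

```text
pics
0.019 {'t': 0.1, 'q': array([-0.828,  0.359,  0.011, -0.   , -1.224, -0.288]), 'qd': array([ 0.002, -0.002,  0.003, -0.   ,  0.   ,  0.   ]), 'joint_efforts': array([ -0.002, -58.416,  29.375,   7.016,   0.01 ,  -0.   ]), 'eef_pos': array([ 0.296, -0.606,  0.245]), 'ee_rot': array([ 3.14 , -0.   , -2.687]), 'force': array([-0.742, -0.017,  0.046]), 'moment': array([0.069, 0.034, 0.016]), 'gripper_force': 0.0, 'width': 0.08706162104981856}
top 404.6044924538972 [ 0.454 -0.051  0.984]
press [([228.0, 178.0], 0.65)]
bridge [([394.0, 254.0], 0.61), ([229.0, 180.0], 0.6)]
pocket0 [([213.0, 194.0], 0.98), ([245.0, 166.0], 0.84), ([249.0, 194.0], 0.79), ([212.0, 166.0], 0.67)]
pocket1 [([213.0, 194.0], 0.98), ([245.0, 166.0], 0.84), ([249.0, 194.0], 0.79), ([212.0, 166.0], 0.67)]
pocket2 [([213.0, 194.0], 0.98), ([245.0, 166.0], 0.84), ([249.0, 194.0], 0.79), ([212.0, 166.0], 0.67)]
pocket3 [([213.0, 194.0], 0.98), ([245.0, 166.0], 0.84), ([249.0, 194.0], 0.79), ([212.0, 166.0], 0.67)]
socket [([282.0, 155.0], 0.93), ([338.0, 226.0], 0.58)]
button_top [([286.0, 181.0], 0.48)]
lid_edge 
[... 656 characters left out ...]
.0], 0.88), ([280.0, 221.0], 0.84), ([314.0, 208.0], 0.59)]
pocket3 [([286.0, 202.0], 0.88), ([280.0, 221.0], 0.84), ([314.0, 208.0], 0.59)]
socket [([241.0, 230.0], 0.67), ([244.0, 201.0], 0.3), ([344.0, 213.0], 0.2)]
button_top [([243.0, 200.0], 0.6)]
lid_edge [([257.0, 201.0], 0.69), ([282.0, 225.0], 0.57), ([164.0, 167.0], 0.22)]
lid_hinge [([346.0, 214.0], 0.82)]
roundel0 [([145.0, 195.0], 0.59), ([140.0, 218.0], 0.53), ([200.0, 186.0], 0.46)]
timer [([176.0, 241.0], 0.76), ([130.0, 246.0], 0.76), ([198.0, 217.0], 0.65), ([138.0, 219.0], 0.6)]
jar [([368.0, 187.0], 0.83)]
pad_block [([163.0, 272.0], 0.67), ([343.0, 214.0], 0.57)]
tweezers [([164.0, 167.0], 0.65), ([299.0, 210.0], 0.33)]
```

View pics/t0.png

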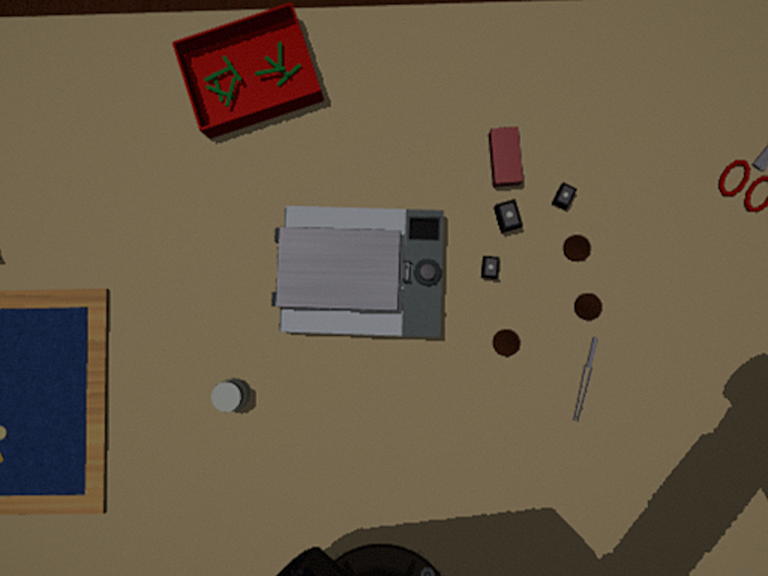

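View pics/s0.png

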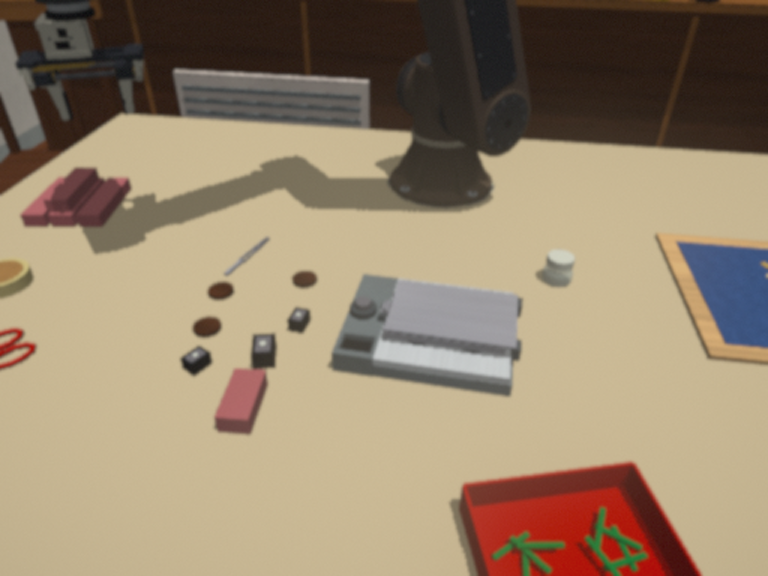

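In the pictures, the timer look-alikes in the top view (full-resolution pixels) are (339,144), the largest, (376,131) and (327,178). Roundels are at (385,165), (392,205) and (338,229), the press is at about (240,182) with its lid shut, and the socket is at (282,153). I choose (339,144) and check it in a close crop.

Run:
```python
from h import *
np.set_printoptions(precision=4,suppress=True)
im=snap("top","c0",(175,115,425,245),3.2)
hsv=cv2.cvtColor(im,cv2.COLOR_RGB2HSV)
# roundels & timers: dark
g=cv2.cvtColor(im,cv2.COLOR_RGB2GRAY)
m=(g<70).astype(np.uint8)
n,l,s,c=cv2.connectedComponentsWithStats(m[:250,300:420])
for i in range(1,n):
    if s[i,4]<40: continue
    p=c[i]+[300,0]; mm=(l==i).astype(np.uint8)
    cn=max(cv2.findContours(mm,0,1)[0],key=len); r=cv2.minAreaRect(cn)
    print("dark",p,s[i,4],r[1],r[2],"w@8",ray("top",p,.008)[:2],"w@30",ray("top",p,.03)[:2],im[int(p[1]),int(p[0])])
# press: not-table: low saturation
sat=hsv[...,1]; m=((sat<60)&(g>40)).astype(np.uint8); m=cv2.morphologyEx(m,2,np.ones((3,3)))
n,l,s,c=cv2.connectedComponentsWithStats(m[100:260,150:310])
i=1+np.argmax(s[1:,4]);cn=max(cv2.findContours((l==i).astype(np.uint8),0,1)[0],key=len)+[150,100]
r=cv2.minAreaRect(cn);print("press",r)
for b in cv2.boxPoints(r): print(b,ray("top",b,.035)[:2])
for c,q,z in(("top","pocket0",.035),):pass
for px,z in(((282.3,153),.035),((285.5,181),.057)): print(px,ray("top",px,z))
for q in ("socket","button_top"):
  for c in("top","scene"):
    print(q,c,[(ray(c,d["location"],.035 if q=="socket" else .057)[:2],round(d["conf"],2)) for d in mark_of(c,q)][:2])
print("timer top",[(d["location"],ray("top",d["location"],0)[:2]) for d in mark_of("top","timer")],[(d["location"],ray("scene",d["location"],0)[:2]) for d in mark_of("scene","timer")])
print("roundels scene",[ray("scene",d["location"],0)[:2] for d in mark_of("scene","roundel0")])
```

```text
dark [326.0568   0.2727] 88 (1.0, 63.0) 90.0 w@8 [ 0.9959 -0.1977] w@30 [ 0.9837 -0.1944] [32  8  0]
dark [337.3236 105.6085] 751 (41.19376754760742, 20.91375732421875) 84.80557250976562 w@8 [ 0.7291 -0.2176] w@30 [ 0.7229 -0.2138] [102  50  51]
dark [376.0157 131.    ] 191 (12.521980285644531, 16.54690170288086) 26.56505012512207 w@8 [ 0.6642 -0.3091] w@30 [ 0.6595 -0.3033] [81 83 79]
dark [338.736  144.9969] 322 (22.527130126953125, 15.659103393554688) 74.05460357666016 w@8 [ 0.6319 -0.218 ] w@30 [ 0.6279 -0.2143] [103 105  99]
dark [384.2362 165.0886] 271 (18.631032943725586, 17.258220672607422) 11.309932708740234 w@8 [ 0.5806 -0.3258] w@30 [ 0.5777 -0.3196] [30 11  3]
dark [326.6977 178.7384] 172 (16.0, 12.0) 90.0 w@8 [ 0.5503 -0.1866] w@30 [ 0.5482 -0.1836] [128 130 123]
dark [391.7196 204.1734] 271 (17.0, 18.0) 90.0 w@8 [ 0.486 -0.34 ] w@30 [ 0.4853 -0.3335] [30 11  3]
dark [337.218  228.1353] 266 (17.0, 18.0) 90.0 w@8 [ 0.4311 -0.2084] w@30 [ 0.4316 -0.2048] [33 13  3]
press ((239.16094970703125, 180.3331298828125), (111.10637664794922, 85.50091552734375), 1.9749339818954468)

[... 305 characters left out ...]

socket scene [(array([ 0.6187, -0.0708]), 0.67), (array([ 0.5189, -0.0821]), 0.3)]
button_top top [(array([ 0.5359, -0.0871]), 0.61)]
button_top scene [(array([ 0.5425, -0.0803]), 0.6)]
timer top [([339.0, 145.1], array([ 0.6331, -0.2201])), ([374.1, 131.8], array([ 0.664 , -0.3065])), ([327.2, 177.0], array([ 0.5553, -0.1891])), ([285.1, 181.3], array([ 0.5469, -0.0865])), ([282.9, 151.9], array([ 0.6193, -0.0827]))] [([176.4, 240.9], array([ 0.6386, -0.2134])), ([130.0, 245.8], array([ 0.6691, -0.3083])), ([198.5, 216.9], array([ 0.5509, -0.1871])), ([138.2, 218.8], array([ 0.5799, -0.3259]))]
roundels scene [array([ 0.4865, -0.3461]), array([ 0.5756, -0.3242]), array([ 0.4263, -0.2162])]
```

View pics/c0.png

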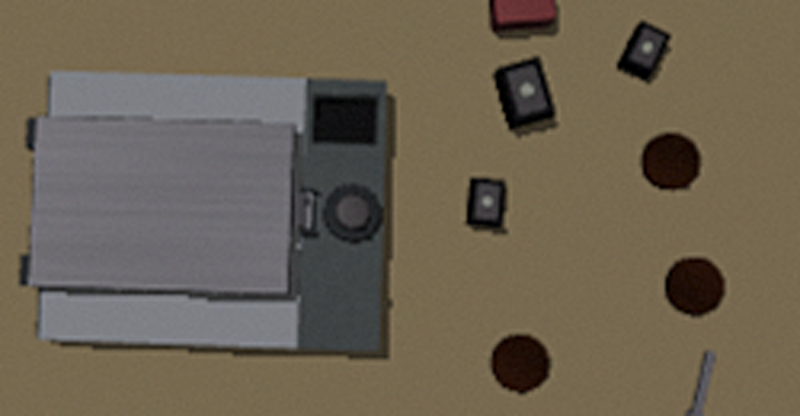

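The crop confirms it: the block at crop (525,95) is clearly the largest, the other two are smaller. Next I fit the press pose.

```bash
cat >> h.py <<'E'
from scipy.optimize import least_squares
from scipy.spatial.transform import Rotation as Ro
def fit(obs,x0):
    # obs: (cam,px,local xyz m); x=(x,y,yaw)
    def f(x):
        c,s=np.cos(x[2]),np.sin(x[2]);return np.concatenate([(proj(a,[x[0]+c*p[0]-s*p[1],x[1]+s*p[0]+c*p[1],p[2]])-np.array(u)) for a,u,p in obs])
    r=least_squares(f,x0,loss="soft_l1");return r.x,f(r.x).reshape(-1,2)
def closing():
    """pos, closing-axis angle deg (mod 180), tilt"""
    s=get_state();R=Ro.from_euler("xyz",s["ee_rot"]).as_matrix()
    return s,np.array(s["eef_pos"]),np.degrees(np.arctan2(R[1,1],R[0,1]))%180,R
def need(target,ang):
    s,p,a,R=closing();d=(ang-a+90)%180-90
    print("t",round(s["t"],1),"pos",np.round(p,4),"ang",round(a,2),"-> units",np.round((np.array(target)-p)/.03,2),"turn z",round(d,1),"toolz",np.round(R[:,2],3),"w",round(s["width"],4),"F",np.round(s["force"],1),"gf",round(s["gripper_force"],1))
E
python3 - <<'E'
from h import *
np.set_printoptions(precision=4,suppress=True)
C=lambda u,v:("top",(175+u/3.2-.3,115+v/3.2-.3))
o=[]
for uv,p in(((50,71),(.1,.1,.035)),((386,82),(.1,-.155,.035)),((38,340),(-.1,.1,.035)),((307,80),(.1,-.095,.035)),((298,348),(-.1,-.095,.035)),((345,119),(.07,-.125,.035)),((351,210),(0,-.132,.057))):
    o.append((*C(*uv),p))
x,r=fit(o,(.55,.03,-.04));print(x,r.tolist())
o2=[C(*uv)+((a,b,.03),) for uv,(a,b) in zip(((495,68),(538,58),(555,120),(514,132)),((.022,.016),(.022,-.016),(-.022,-.016),(-.022,.016)))]
y,r=fit(o2,(.63,-.215,.29));print("timer",y,np.degrees(y[2]),r.tolist())
c,s=np.cos(x[2]),np.sin(x[2])
need([x[0]-s*-.135,x[1]+c*-.135,.1],np.degrees(x[2]))
E
```

```text
[ 0.5495  0.0468 -0.0497] [[-1.5227025548730921, 0.07862334510448932], [0.5960276971343887, -0.49832522393165846], [-1.4762480053374247, 0.06287834032821138], [-0.0593233448976207, -0.5500932237243887], [0.14697640680174118, 0.24448371214160147], [0.3653045370851373, 0.1478272003395773], [0.9428707151437266, 0.3794417990775685]]
timer [ 0.6297 -0.2148  0.2499] 14.31632694865359 [[0.45806487515068284, 1.2537003119407188], [0.026006944844937152, 0.7898979740744494], [-0.11172367993702892, -0.8976802745175974], [-0.3475099683705025, -1.0513495469176632]]
t 2.0 pos [ 0.2965 -0.6064  0.2456] ang 116.06 -> units [ 8.21 17.28 -4.85] turn z 61.1 toolz [ 0. -0. -1.] w 0.0876 F [1.4 0.2 0.4] gf 0.0
```

```bash
python3 -m handwheel '[{"delta_pos":[0.5,0.9,0],"dr":[0,0,3.6]},{"delta_pos":[0.5,0.9,0],"dr":[0,0,3.6]},{"delta_pos":[0.5,0.9,0],"dr":[0,0,3.6]},{"delta_pos":[0.5,0.9,0],"dr":[0,0,3.6]},{"delta_pos":[0.5,0.9,0],"dr":[0,0,3.6]},{"delta_pos":[0.5,0.9,0],"dr":[0,0,3.6]},{"delta_pos":[0.5,0.9,0],"dr":[0,0,3.6]},{"delta_pos":[0.5,0.9,0],"dr":[0,0,3.6]},{"delta_pos":[0.5,0.9,0],"dr":[0,0,3.6]},{"delta_pos":[0.5,0.9,0],"dr":[0,0,3.6]}]' 1 20
python3 -m handwheel '[{"delta_pos":[0.4,0.9,-0.4],"dr":[0,0,3.6]},{"delta_pos":[0.4,0.9,-0.4],"dr":[0,0,3.6]},{"delta_pos":[0.4,0.9,-0.4],"dr":[0,0,3.6]},{"delta_pos":[0.4,0.9,-0.4],"dr":[0,0,3.6]},{"delta_pos":[0.4,0.9,-0.4],"dr":[0,0,3.6]},{"delta_pos":[0.4,0.9,-0.4],"dr":[0,0,3.6]},{"delta_pos":[0.4,0.9,-0.4],"dr":[0,0,3.6]},{"delta_pos":[0.4,0.9,-0.4],"dr":[0,0,0]},{"delta_pos":[0,0,-0.4],"dr":[0,0,0]},{"delta_pos":[0,0,0],"dr":[0,0,0]}]'
python3 -c "
from h import *
need([.5425,-.089,.076],-2.8)"
```

```text
t: 3.0
eef_pos: [0.447, -0.3352, 0.2458]
ee_rot: [-3.141, 0.0, -2.056]
force: [-0.5, -0.4, -0.6]
width: 0.013
gripper_force: 0.0
t: 4.0
eef_pos: [0.5415, -0.1198, 0.1359]
ee_rot: [3.139, -0.0, -1.618]
force: [1.2, 0.1, 0.3]
width: 0.0007
gripper_force: 0.0
t 4.0 pos [ 0.5415 -0.1198  0.1359] ang 177.32 -> units [ 0.03  1.03 -2.  ] turn z -0.1 toolz [-0.003 -0.    -1.   ] w 0.0007 F [1.2 0.1 0.3] gf 0.0
```

Tracking is good. Next I push the button: contact is near TCP z 0.076, and I go about 5 mm past it.

```bash
python3 -m handwheel '[{"delta_pos":[0,0.5,-0.4],"dr":[0,0,0]},{"delta_pos":[0,0.5,-0.6],"dr":[0,0,0]},{"delta_pos":[0,0,-0.6],"dr":[0,0,0]},{"delta_pos":[0,0,-0.3],"dr":[0,0,0]},{"delta_pos":[0,0,-0.1],"dr":[0,0,0]},{"delta_pos":[0,0,-0.1],"dr":[0,0,0]},{"delta_pos":[0,0,-0.08],"dr":[0,0,0]},{"delta_pos":[0,0,0],"dr":[0,0,0]}]'
python3 -m handwheel '[{"delta_pos":[0,0,0.3],"dr":[0,0,0]},{"delta_pos":[0,-0.5,1],"dr":[0,0,0]},{"delta_pos":[0,-1,1],"dr":[0,0,0]},{"delta_pos":[0,-1,1],"dr":[0,0,0]},{"delta_pos":[0,-1,1],"dr":[0,0,0]},{"delta_pos":[0,-1,0],"dr":[0,0,0]},{"delta_pos":[0,-1,0],"dr":[0,0,0]},{"delta_pos":[0,-1,0],"dr":[0,0,0]},{"delta_pos":[0,0,0],"dr":[0,0,0]},{"delta_pos":[0,0,0],"dr":[0,0,0]}]' -1
python3 -m handwheel '[{"delta_pos":[0,0,0],"dr":[0,0,0]},{"delta_pos":[0,0,0],"dr":[0,0,0]},{"delta_pos":[0,0,0],"dr":[0,0,0]},{"delta_pos":[0,0,0],"dr":[0,0,0]},{"delta_pos":[0,0,0],"dr":[0,0,0]}]'
python3 - <<'E'
from h import *
im=snap("top","t1",(130,90,390,285),3)
snap("scene","s1",(100,100,400,300),2.6)
for c in("top","scene"):
  for q in("pocket0","socket","button_top","bridge"):
    print(c,q,[(np.round(d["location"],1).tolist(),round(d["conf"],2)) for d in mark_of(c,q)])
E
```

```text
t: 4.8
eef_pos: [0.5426, -0.0907, 0.0725]
ee_rot: [-3.141, -0.0, -1.619]
force: [-0.3, -0.9, -0.6]
width: 0.0001
gripper_force: 0.3
t: 5.8
eef_pos: [0.5424, -0.286, 0.2018]
ee_rot: [-3.141, -0.0, -1.62]
force: [-0.7, 0.2, 0.7]
width: 0.0744
gripper_force: 0.0
t: 6.3
eef_pos: [0.5426, -0.285, 0.2012]
ee_rot: [-3.142, -0.0, -1.618]
force: [-0.6, -0.0, 0.2]
width: 0.0875
gripper_force: 0.0
top pocket0 [([247.0, 192.7], 0.82), ([212.9, 165.1], 0.61), ([210.0, 191.9], 0.57)]
top socket []
top button_top [([155.3, 262.5], 0.7), ([210.0, 165.0], 0.38)]
top bridge [([228.0, 181.7], 0.93)]
scene pocket0 [([283.5, 223.8], 0.85), ([313.7, 228.7], 0.63), ([285.7, 203.0], 0.56), ([315.2, 208.0], 0.56)]
scene socket [([240.7, 229.6], 0.58)]
scene button_top [([257.4, 200.0], 0.66), ([242.8, 198.1], 0.46)]
scene bridge [([297.8, 206.7], 0.81), ([198.7, 183.5], 0.23)]
```

View pics/t1.png

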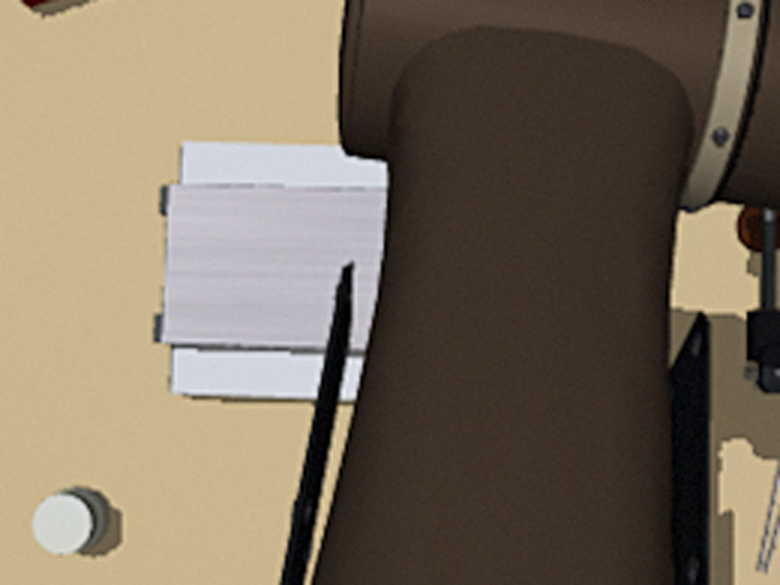

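The lid is still shut (top crop, about (275,265)), so the push was too shallow. I go again, deeper, watching the force.

```bash
python3 -m handwheel '[{"delta_pos":[0,1,0],"dr":[0,0,0]},{"delta_pos":[0,1,0],"dr":[0,0,0]},{"delta_pos":[0,1,-0.5],"dr":[0,0,0]},{"delta_pos":[0,1,-0.5],"dr":[0,0,0]},{"delta_pos":[0,1,-1],"dr":[0,0,0]},{"delta_pos":[0,1,-1],"dr":[0,0,0]},{"delta_pos":[0,0.55,-1],"dr":[0,0,0]},{"delta_pos":[0,0,-0.2],"dr":[0,0,0]},{"delta_pos":[0,0,0],"dr":[0,0,0]},{"delta_pos":[0,0,0],"dr":[0,0,0]}]' 1
python3 -m handwheel '[{"delta_pos":[0,0,-0.1],"dr":[0,0,0]},{"delta_pos":[0,0,0],"dr":[0,0,0]},{"delta_pos":[0,0,0],"dr":[0,0,0]}]'
python3 -m handwheel '[{"delta_pos":[0,0,-0.07],"dr":[0,0,0]},{"delta_pos":[0,0,0],"dr":[0,0,0]},{"delta_pos":[0,0,0],"dr":[0,0,0]}]'
```

```text
t: 7.8
eef_pos: [0.5433, -0.0894, 0.0761]
ee_rot: [-3.14, -0.0, -1.619]
force: [0.0, 0.2, -0.9]
width: 0.0133
gripper_force: 0.0
t: 8.1
eef_pos: [0.5427, -0.0893, 0.0728]
ee_rot: [-3.141, 0.0, -1.619]
force: [-0.8, -0.2, -0.3]
width: 0.0004
gripper_force: 0.0
t: 8.4
eef_pos: [0.5428, -0.0892, 0.0705]
ee_rot: [-3.141, -0.0, -1.618]
force: [-0.1, -2.7, 4.7]
width: 0.0005
gripper_force: 2.3
```

```bash
python3 -m handwheel '[{"delta_pos":[0,0,-0.07],"dr":[0,0,0]},{"delta_pos":[0,0,-0.03],"dr":[0,0,0]},{"delta_pos":[0,0,0],"dr":[0,0,0]}]'
python3 -c "
from h import *
snap('scene','s2',(100,60,400,300),2)"
```

```text
t: 8.7
eef_pos: [0.543, -0.0893, 0.0699]
ee_rot: [-3.14, -0.001, -1.617]
force: [-8.7, -0.0, 28.4]
width: 0.0003
gripper_force: 14.6
```

View pics/s2.png

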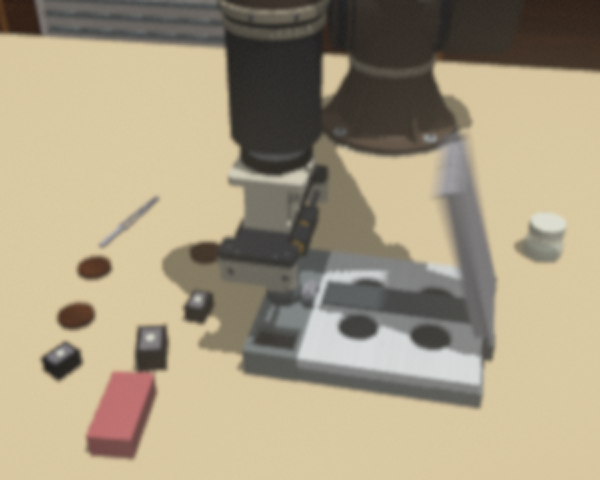

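The lid is swinging open, the bridge and four empty pockets are visible, and the timer is at about (152,347) in the crop. I retreat and clear the view of the press.

```bash
python3 -m handwheel '[{"delta_pos":[0,0,0.5],"dr":[0,0,0]},{"delta_pos":[0,-0.5,1],"dr":[0,0,-7]},{"delta_pos":[0,-1,1],"dr":[0,0,-7]},{"delta_pos":[0,-1,1],"dr":[0,0,-7]},{"delta_pos":[0,-1,1],"dr":[0,0,-7]},{"delta_pos":[-0.5,-1,0],"dr":[0,0,-7]},{"delta_pos":[-0.5,-1,0],"dr":[0,0,-7]},{"delta_pos":[-1,-1,0],"dr":[0,0,-7]},{"delta_pos":[-1,-1,0],"dr":[0,0,-7]},{"delta_pos":[-1,-1,0],"dr":[0,0,-7]}]' -1
python3 -m handwheel '[{"delta_pos":[-0.5,-1,0],"dr":[0,0,-7]},{"delta_pos":[-0.5,-1,0],"dr":[0,0,0]},{"delta_pos":[0,-1,0],"dr":[0,0,0]},{"delta_pos":[0,-0.5,0],"dr":[0,0,0]},{"delta_pos":[0,0,0],"dr":[0,0,0]}]'
python3 - <<'E'
from h import *
im=snap("top","t2",(120,110,320,260),4)
for c in("top","scene"):
  if c=="scene": snap(c,"s3")
  for q in("pocket0","socket","button_top","bridge","lid_edge","timer"):
    print(c,q,[(np.round(d["location"],1).tolist(),round(d["conf"],2)) for d in mark_of(c,q)])
need([.63,-.2148,.1],105)
E
```

```text
t: 9.75
eef_pos: [0.4212, -0.3445, 0.2017]
ee_rot: [3.141, 0.0, -2.723]
force: [0.6, -0.9, 0.3]
width: 0.075
gripper_force: 0.0
t: 10.25
eef_pos: [0.3923, -0.4501, 0.2011]
ee_rot: [3.141, -0.001, -2.842]
force: [-0.2, 0.6, -0.8]
width: 0.0878
gripper_force: 0.0
top pocket0 [([243.7, 191.9], 0.97), ([210.4, 166.2], 0.92), ([245.0, 164.3], 0.74), ([211.1, 190.5], 0.66)]
top socket [([284.1, 153.3], 0.89), ([212.8, 166.2], 0.55)]
top button_top [([340.8, 226.4], 0.63), ([286.0, 181.5], 0.54), ([385.0, 166.0], 0.2)]
top bridge [([224.5, 179.3], 0.93)]
top lid_edge [([156.7, 261.3], 0.48), ([210.0, 192.1], 0.34)]
top timer [([374.3, 131.4], 0.71), ([326.7, 178.2], 0.56)]
scene pocket0 [([285.7, 203.8], 0.7), ([315.2, 225.7], 0.7), ([282.6, 223.8], 0.69), ([314.7, 206.4], 0.57), ([138.5, 218.5], 0.33)]
scene socket [([239.2, 227.7], 0.76)]
scene button_top [([240.0, 197.4], 0.68)]
scene bridge [([300.2, 209.7], 0.71)]
scene lid_edge [([428.5, 182.5], 0.68)]
scene timer [([175.8, 239.3], 0.94), ([130.1, 243.9], 0.7), ([200.4, 217.4], 0.46)]
t 10.9 pos [ 0.3925 -0.4488  0.2021] ang 107.27 -> units [ 7.92  7.8  -3.4 ] turn z -2.3 toolz [ 0. -0. -1.] w 0.0877 F [-0.1 -0.2  0.1] gf 0.0
```

View pics/t2.png

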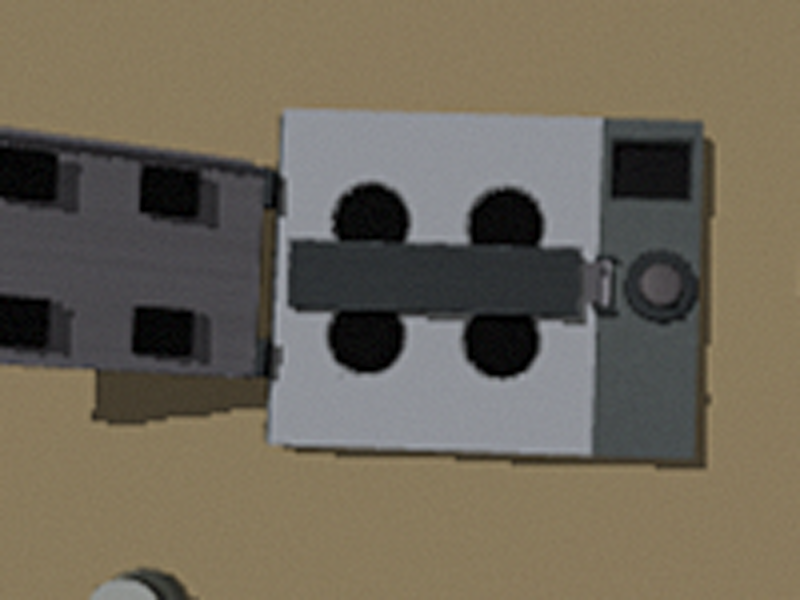

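The lid stands fully open. The four dark pockets, bridge, socket at crop (651,168) and button at (659,284) show clearly, so I refine the pose from these features.

Run:
```python
from h import *
np.set_printoptions(precision=4,suppress=True)
im=cv2.imread("pics/t2.png");C=lambda u,v:("top",(120+u/4-.375,110+v/4-.375))
L=[((284,109),(.1,.095,.035)),((269,443),(-.1,.095,.035)),((604,117),(.1,-.095,.035)),((593,456),(-.1,-.095,.035)),((703,123),(.1,-.155,.035)),((699,459),(-.1,-.155,.035)),
((651.5,168.5),(.07,-.125,.035)),((659,284),(0,-.132,.057)),((291,240),(.02,.085,.051)),((582,249),(.02,-.085,.051))]
g=cv2.cvtColor(im,cv2.COLOR_BGR2GRAY)
for (u,v),(a,b) in (((371,182),(.0575,.04)),((506,187),(.0575,-.04)),((366,374),(-.0575,.04)),((501.5,378),(-.0575,-.04))): L.append(((u,v),(a,b,.035)))
o=[C(*uv)+(p,) for uv,p in L]
x,r=fit(o,(.55,.045,-.05));print(x,np.degrees(x[2]));print(r)
np.save("press.npy",x)
def W(a,b): c,s=np.cos(x[2]),np.sin(x[2]);return np.array([x[0]+c*a-s*b,x[1]+s*a+c*b])
for n,p in dict(p0=(-.034,-.04),p1=(-.034,.04),p2=(.034,-.04),p3=(.034,.04),sock=(.07,-.125),a0=(-.08,-.04),a1=(-.08,.04),a2=(.08,-.04),a3=(.08,.04),edge=(0,.254),but=(0,-.132)).items(): print(n,W(*p))
print("scene check")
for a,b,z in((.07,-.125,.035),(0,-.132,.057),(0,0,.051),(.034,.04,.035),(-.034,-.04,.035)): print(proj("scene",[*W(a,b),z]))
```

```text
[ 0.5499  0.0474 -0.0501] -2.8686618406997204
[[ 0.0244 -0.0486]
 [ 0.0677  0.5033]
 [-0.2912  0.1045]
 [-0.1789 -0.1079]
 [ 0.2999 -0.7108]
 [-0.9953 -0.0186]
 [ 0.1278  0.1179]
 [ 0.688  -0.0933]
 [-0.32   -0.16  ]
 [-0.1816 -0.2808]
 [ 0.5387  0.0233]
 [ 0.4345 -0.2776]
 [-0.166   0.4322]
 [-0.1364  0.4989]]
p0 [0.514  0.0092]
p1 [0.518  0.0891]
p2 [0.5819 0.0058]
p3 [0.5859 0.0857]
sock [ 0.6136 -0.0809]
a0 [0.468  0.0115]
a1 [0.472  0.0914]
a2 [0.6278 0.0035]
a3 [0.6318 0.0834]
edge [0.5626 0.3011]
but [ 0.5433 -0.0844]
scene check
[237.056 227.768]
[241.0835 200.1436]
[298.46   209.6603]
[314.4987 227.3346]
[282.6171 203.8672]
```

Run:
```python
from h import *
im=cv2.imread("pics/c0.png");sub=im[45:145,480:570];g=cv2.cvtColor(sub,cv2.COLOR_BGR2GRAY)
P=lambda u,v:(175+u/3.2-.34,115+v/3.2-.34)
for lo,hi in((140,256),(60,256),(0,45),(0,60)):
    m=((g>=lo)&(g<hi)).astype(np.uint8)
    n,l,s,c=cv2.connectedComponentsWithStats(m)
    for i in range(1,n):
        if 25<s[i,4]<4500:
            cn=max(cv2.findContours((l==i).astype(np.uint8),0,1)[0],key=len);r=cv2.minAreaRect(cn)
            b=[ray("top",P(*(np.array(q)+[480,45])),.03)[:2] for q in cv2.boxPoints(r)]
            e=[b[1]-b[0],b[2]-b[1]]
            print(lo,hi,s[i,4],np.round(c[i]+[480,45],1),"ctr@30",np.round(np.mean(b,0),4),"sizes",[round(float(np.linalg.norm(v)),4) for v in e],"ang",[round(float(np.degrees(np.arctan2(v[1],v[0]))%180),1) for v in e])
```

```text
60 256 236 [521.   75.8] ctr@30 [ 0.6421 -0.2133] sizes [0.0195, 0.013] ang [105.6, 14.7]
60 256 596 [528.3  96.2] ctr@30 [ 0.6298 -0.2169] sizes [0.0195, 0.0236] ang [105.3, 14.4]
0 45 1788 [521.9  96.8] ctr@30 [ 0.6301 -0.2131] sizes [0.0369, 0.0479] ang [105.1, 14.2]
0 60 2615 [524.4  98.4] ctr@30 [ 0.6276 -0.2139] sizes [0.0378, 0.0543] ang [105.6, 14.7]
```

```bash
python3 -m handwheel '[{"delta_pos":[0.8,0.78,0],"dr":[0,0,-0.27]},{"delta_pos":[0.8,0.78,0],"dr":[0,0,-0.27]},{"delta_pos":[0.8,0.78,0],"dr":[0,0,-0.27]},{"delta_pos":[0.8,0.78,0],"dr":[0,0,-0.27]},{"delta_pos":[0.8,0.78,0],"dr":[0,0,-0.27]},{"delta_pos":[0.8,0.78,-0.5],"dr":[0,0,-0.27]},{"delta_pos":[0.8,0.78,-0.5],"dr":[0,0,-0.27]},{"delta_pos":[0.8,0.78,-0.8],"dr":[0,0,-0.27]},{"delta_pos":[0.8,0.78,-0.8],"dr":[0,0,-0.27]},{"delta_pos":[0.8,0.78,-0.5],"dr":[0,0,-0.27]}]'
python3 -m handwheel '[{"delta_pos":[0,0,0],"dr":[0,0,0]},{"delta_pos":[0,0,0],"dr":[0,0,0]},{"delta_pos":[0,0,0],"dr":[0,0,0]}]'
python3 -c "
from h import *
need([.634,-.2155,.034],104.6)
print(mark_of('scene','timer') if snap('scene','s4',(90,160,290,300),4) is not None else 0)"
```

```text
t: 11.95
eef_pos: [0.6326, -0.2137, 0.1071]
ee_rot: [3.141, -0.002, -2.888]
force: [0.0, -0.5, -0.2]
width: 0.0876
gripper_force: 0.0
t: 12.25
eef_pos: [0.6323, -0.2153, 0.1094]
ee_rot: [-3.141, 0.0, -2.888]
force: [0.3, -0.5, 0.8]
width: 0.0877
gripper_force: 0.0
t 12.2 pos [ 0.6323 -0.2153  0.1094] ang 104.55 -> units [ 0.06 -0.01 -2.51] turn z 0.1 toolz [ 0. -0. -1.] w 0.0877 F [ 0.3 -0.5  0.8] gf 0.0
[{'location': [128.9, 243.8], 'conf': 0.77}, {'location': [201.0, 216.6], 'conf': 0.59}, {'location': [176.4, 240.2], 'conf': 0.58}]
```

View pics/s4.png

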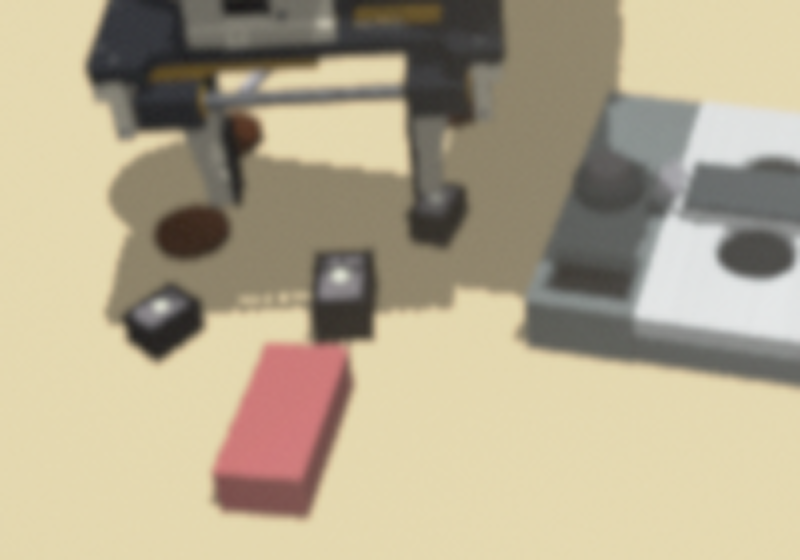

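The gripper is above the largest block: its top is at crop (344,275), with the pink block below and to the left. I fit its pose here as a cross-check.

Run:
```python
from h import *
C=lambda u,v:("scene",(90+u/4-.375,160+v/4-.375))
a,b=.022,.016
L=[((316,253),(-a,-b,.03)),((374,251),(-a,b,.03)),((374,303),(a,b,.03)),((312,303),(a,-b,.03)),((372,338),(a,b,.0)),((314,338),(a,-b,.0))]
x,r=fit([C(*u)+(p,) for u,p in L],(.634,-.2155,.25));print(x,np.degrees(x[2]),r.round(2).tolist())
```

```text
[ 0.63086578 -0.21502318  0.24109151] 13.813526224145313 [[0.1, -0.71], [0.12, -1.0], [-1.06, -0.64], [-0.7, 0.23], [0.85, 0.79], [0.53, 1.67]]
```

```bash
python3 -m handwheel '[{"delta_pos":[0,0,-0.9],"dr":[0,0,0]},{"delta_pos":[0,0,-0.9],"dr":[0,0,0]},{"delta_pos":[0,0,-0.5],"dr":[0,0,0]},{"delta_pos":[0,0,-0.2],"dr":[0,0,0]},{"delta_pos":[0,0,0],"dr":[0,0,0]}]'
python3 -m handwheel '[{"delta_pos":[0,0,0],"dr":[0,0,0]},{"delta_pos":[0,0,0],"dr":[0,0,0]},{"delta_pos":[0,0,0],"dr":[0,0,0]},{"delta_pos":[0,0,0],"dr":[0,0,0]},{"delta_pos":[0,0,0],"dr":[0,0,0]},{"delta_pos":[0,0,0],"dr":[0,0,0]},{"delta_pos":[0,0,0],"dr":[0,0,0]},{"delta_pos":[0,0,0.3],"dr":[0,0,0]},{"delta_pos":[0,0,0.8],"dr":[0,0,0]},{"delta_pos":[0,0,1],"dr":[0,0,0]}]' 1 25
python3 -c "
from h import *
need([.6136,-.0809,.08],177.1)"
```

```text
t: 12.85
eef_pos: [0.6322, -0.2153, 0.0339]
ee_rot: [3.142, -0.001, -2.888]
force: [-0.5, -0.4, 0.5]
width: 0.0876
gripper_force: 0.0
t: 13.85
eef_pos: [0.6315, -0.2148, 0.0969]
ee_rot: [3.141, -0.003, -2.888]
force: [0.6, 0.2, -0.3]
width: 0.0319
gripper_force: 24.9
t 13.8 pos [ 0.6315 -0.2148  0.0969] ang 104.55 -> units [-0.6   4.46 -0.56] turn z 72.5 toolz [-0.003  0.    -1.   ] w 0.0319 F [ 0.6  0.2 -0.3] gf 24.9
```

```bash
python3 -m handwheel '[{"delta_pos":[0,0,0.3],"dr":[0,0,7.25]},{"delta_pos":[-0.1,0.55,0],"dr":[0,0,7.25]},{"delta_pos":[-0.1,0.55,0],"dr":[0,0,7.25]},{"delta_pos":[-0.1,0.55,0],"dr":[0,0,7.25]},{"delta_pos":[-0.1,0.55,0],"dr":[0,0,7.25]},{"delta_pos":[-0.1,0.55,0],"dr":[0,0,7.25]},{"delta_pos":[-0.1,0.55,0],"dr":[0,0,7.25]},{"delta_pos":[0,0.55,0],"dr":[0,0,7.25]},{"delta_pos":[0,0.55,0],"dr":[0,0,7.25]},{"delta_pos":[0,0.06,0],"dr":[0,0,7.25]}]'
python3 -m handwheel '[{"delta_pos":[0,0,0],"dr":[0,0,0]},{"delta_pos":[0,0,0],"dr":[0,0,0]}]'
python3 - <<'E'
from h import *
need([.6136,-.0809,.07],177.1)
snap("scene","s5",(190,160,310,250),5)
E
```

```text
t: 14.85
eef_pos: [0.6147, -0.0795, 0.1069]
ee_rot: [-3.141, 0.0, -1.615]
force: [-0.1, -0.3, -1.0]
width: 0.032
gripper_force: 24.9
t: 15.05
eef_pos: [0.6145, -0.0811, 0.1065]
ee_rot: [-3.141, 0.0, -1.626]
force: [-0.1, -0.2, 0.0]
width: 0.0315
gripper_force: 24.9
t 15.1 pos [ 0.6145 -0.0811  0.1065] ang 176.85 -> units [-0.03  0.01 -1.22] turn z 0.2 toolz [ 0.  0. -1.] w 0.0315 F [-0.1 -0.2  0. ] gf 24.9
```

View pics/s5.png

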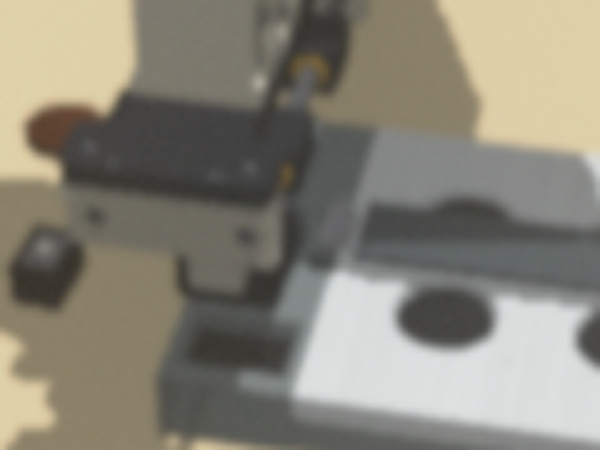

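The block sits nearly centred on the fingers above the socket (hole at crop (240,350)). I descend, watching the force.

```bash
python3 -m handwheel '[{"delta_pos":[-0.03,0,-0.6],"dr":[0,0,0.25]},{"delta_pos":[0,0,-0.5],"dr":[0,0,0]},{"delta_pos":[0,0,-0.1],"dr":[0,0,0]},{"delta_pos":[0,0,-0.1],"dr":[0,0,0]},{"delta_pos":[0,0,0],"dr":[0,0,0]}]'
python3 -m handwheel '[{"delta_pos":[0,0,-0.06],"dr":[0,0,0]},{"delta_pos":[0,0,-0.06],"dr":[0,0,0]},{"delta_pos":[0,0,0],"dr":[0,0,0]}]'
```

```text
t: 15.6
eef_pos: [0.6131, -0.0814, 0.0671]
ee_rot: [3.14, -0.0, -1.619]
force: [-2.0, -0.6, -1.1]
width: 0.0318
gripper_force: 24.9
t: 15.9
eef_pos: [0.6131, -0.0812, 0.0634]
ee_rot: [3.141, -0.0, -1.618]
force: [-3.4, 0.3, 0.3]
width: 0.0317
gripper_force: 24.9
```

```bash
python3 -m handwheel '[{"delta_pos":[-0.02,0,-0.06],"dr":[0,0,0]},{"delta_pos":[0,0,-0.06],"dr":[0,0,0]},{"delta_pos":[0,0,-0.06],"dr":[0,0,0]},{"delta_pos":[0,0,0],"dr":[0,0,0]}]'
python3 -m handwheel '[{"delta_pos":[0,0,-0.05],"dr":[0,0,0]},{"delta_pos":[0,0,0],"dr":[0,0,0]}]'
```

```text
t: 16.3
eef_pos: [0.6134, -0.0811, 0.06]
ee_rot: [-3.14, -0.0, -1.617]
force: [-8.6, 2.2, 17.3]
width: 0.0314
gripper_force: 25.0
t: 16.5
eef_pos: [0.6136, -0.0811, 0.0597]
ee_rot: [-3.14, -0.001, -1.617]
force: [-11.3, 1.9, 24.7]
width: 0.0316
gripper_force: 25.0
```

```bash
python3 -m handwheel '[{"delta_pos":[0,0,0.1],"dr":[0,0,0]},{"delta_pos":[-0.05,0,0],"dr":[0,0,0]},{"delta_pos":[0,0,0],"dr":[0,0,0]}]'
python3 -m handwheel '[{"delta_pos":[0,0,-0.06],"dr":[0,0,0]},{"delta_pos":[0,0,-0.05],"dr":[0,0,0]},{"delta_pos":[0,0,0],"dr":[0,0,0]}]'
```

```text
t: 16.8
eef_pos: [0.6124, -0.0809, 0.0598]
ee_rot: [-3.14, 0.0, -1.617]
force: [-0.3, 1.3, 3.7]
width: 0.0313
gripper_force: 25.0
t: 17.1
eef_pos: [0.6125, -0.0809, 0.0594]
ee_rot: [-3.139, -0.0, -1.616]
force: [-9.9, 3.2, 27.0]
width: 0.0317
gripper_force: 25.0
```

```bash
python3 -m handwheel '[{"delta_pos":[0,0,0.08],"dr":[0,0,0]},{"delta_pos":[0,0,0],"dr":[0,0,0]},{"delta_pos":[0,0,0],"dr":[0,0,0]},{"delta_pos":[0,0,0.5],"dr":[0,0,0]},{"delta_pos":[0,0,0.8],"dr":[0,0,0]},{"delta_pos":[0,0,0],"dr":[0,0,0]}]' -0.4
python3 -m handwheel '[{"delta_pos":[0,0,0],"dr":[0,0,0]},{"delta_pos":[0,0,0],"dr":[0,0,0]},{"delta_pos":[0,0,0],"dr":[0,0,0]},{"delta_pos":[0,0,0],"dr":[0,0,0]},{"delta_pos":[0,0,-0.5],"dr":[0,0,0]},{"delta_pos":[0,0,-0.15],"dr":[0,0,0]},{"delta_pos":[0,0,0],"dr":[0,0,0]}]' 1
python3 -m handwheel '[{"delta_pos":[0,0,-0.1],"dr":[0,0,0]},{"delta_pos":[0,0,0],"dr":[0,0,0]}]'
python3 -m handwheel '[{"delta_pos":[0,0,-0.08],"dr":[0,0,0]},{"delta_pos":[0,0,0],"dr":[0,0,0]}]'
```

```text
t: 17.7
eef_pos: [0.6135, -0.0811, 0.1001]
ee_rot: [-3.137, 0.0, -1.617]
force: [0.2, -0.7, 0.9]
width: 0.061
gripper_force: 0.0
t: 18.4
eef_pos: [0.6107, -0.0812, 0.0771]
ee_rot: [3.139, -0.0, -1.618]
force: [-0.4, -0.1, -0.2]
width: 0.0109
gripper_force: 0.0
t: 18.6
eef_pos: [0.6115, -0.0811, 0.0752]
ee_rot: [3.142, -0.0, -1.618]
force: [0.6, -0.6, -0.1]
width: 0.0009
gripper_force: 0.0
t: 18.8
eef_pos: [0.6114, -0.0811, 0.0727]
ee_rot: [3.142, 0.0, -1.618]
force: [0.7, -0.8, -0.2]
width: 0.0002
gripper_force: 0.0
```

```bash
python3 -m handwheel '[{"delta_pos":[0,0,-0.05],"dr":[0,0,0]},{"delta_pos":[0,0,0],"dr":[0,0,0]}]'
python3 -m handwheel '[{"delta_pos":[0,0,-0.05],"dr":[0,0,0]},{"delta_pos":[0,0,0],"dr":[0,0,0]}]'
```

```text
t: 19.0
eef_pos: [0.6116, -0.0811, 0.0723]
ee_rot: [-3.141, -0.0, -1.617]
force: [-3.0, 1.3, 8.8]
width: 0.0005
gripper_force: 3.9
t: 19.2
eef_pos: [0.6117, -0.0811, 0.0722]
ee_rot: [-3.14, -0.0, -1.617]
force: [-7.6, 2.8, 18.8]
width: 0.0006
gripper_force: 9.4
```

The stop is at tip z 0.053, exactly the home height, so the timer is in. I lift and measure the roundels.

```bash
cat >> h.py <<'E'
def roundels():
    im=grab_frame("top");h=cv2.cvtColor(im,cv2.COLOR_RGB2HSV);r,g,b=[im[...,i].astype(int) for i in range(3)]
    m=((r<75)&(r-b>15)).astype(np.uint8);m=cv2.morphologyEx(m,2,np.ones((3,3)))
    n,l,s,c=cv2.connectedComponentsWithStats(m)
    for i in range(1,n):
        if 120<s[i,4]<500: print("blob",c[i].round(1),s[i,2:5],ray("top",c[i],.008)[:2].round(4),im[int(c[i][1]),int(c[i][0])])
    for c,z in(("top",0),("scene",0)):
        if c=="scene": grab_frame(c)
        print(c,[(ray(c,d["location"],z)[:2].round(3).tolist(),round(d["conf"],2)) for d in mark_of(c,"roundel0")])
E
python3 -m handwheel '[{"delta_pos":[0,0,0.5],"dr":[0,0,0]},{"delta_pos":[0,-0.5,1],"dr":[0,0,-7]},{"delta_pos":[0,-0.5,1],"dr":[0,0,-7]},{"delta_pos":[0,0,1],"dr":[0,0,-7]},{"delta_pos":[0,0,0],"dr":[0,0,-7]}]' -1
python3 -c "
from h import *
roundels();need([.5806,-.3258,.06],87)"
```

```text
t: 19.7
eef_pos: [0.6139, -0.1117, 0.1798]
ee_rot: [-3.135, 0.004, -2.112]
force: [0.2, 0.4, -0.4]
width: 0.0347
gripper_force: 0.0
blob [245.1  48.9] [ 80  17 394] [0.8776 0.0058] [63 51 42]
blob [125.4  65.6] [ 84  22 456] [0.8435 0.3049] [64 51 40]
blob [389.8 207. ] [ 15  13 122] [ 0.4793 -0.3353] [62 31 18]
top [([0.582, -0.331], 0.76), ([0.439, -0.208], 0.71), ([0.481, -0.338], 0.48)]
scene [([0.581, -0.321], 0.61), ([0.489, -0.343], 0.6), ([0.429, -0.222], 0.41)]
t 19.9 pos [ 0.611  -0.111   0.1743] ang 149.5 -> units [-1.01 -7.16 -3.81] turn z -62.5 toolz [-0.001  0.    -1.   ] w 0.0507 F [ 0.  -1.3  0.1] gf 0.0
```

```bash
python3 -m handwheel '[{"delta_pos":[-0.1,-0.8,-0.3],"dr":[0,0,3.4]},{"delta_pos":[-0.1,-0.8,-0.3],"dr":[0,0,3.4]},{"delta_pos":[-0.1,-0.8,-0.3],"dr":[0,0,3.4]},{"delta_pos":[-0.1,-0.8,-0.3],"dr":[0,0,3.4]},{"delta_pos":[-0.1,-0.8,-0.3],"dr":[0,0,3.4]},{"delta_pos":[-0.1,-0.8,-0.3],"dr":[0,0,3.4]},{"delta_pos":[-0.1,-0.8,-0.3],"dr":[0,0,3.4]},{"delta_pos":[-0.1,-0.8,-0.3],"dr":[0,0,3.4]},{"delta_pos":[-0.1,-0.8,-0.6],"dr":[0,0,0]},{"delta_pos":[-0.1,0,-0.6],"dr":[0,0,0]}]' -0.6
python3 -c "
from h import *
need([.581,-.3265,.022],177)
snap('scene','s6',(60,140,260,290),4)
im=grab_frame('top');print(im[165,384],im[165,400])"
```

```text
t: 20.9
eef_pos: [0.5807, -0.3293, 0.065]
ee_rot: [3.14, -0.0, -1.63]
force: [0.7, 0.3, -0.6]
width: 0.0705
gripper_force: 0.0
t 20.9 pos [ 0.5807 -0.3293  0.065 ] ang 176.6 -> units [ 0.01  0.09 -1.43] turn z 0.4 toolz [-0.001 -0.    -1.   ] w 0.0705 F [ 0.7  0.3 -0.6] gf 0.0
[59 31 16] [13 15 16]
```

View pics/s6.png

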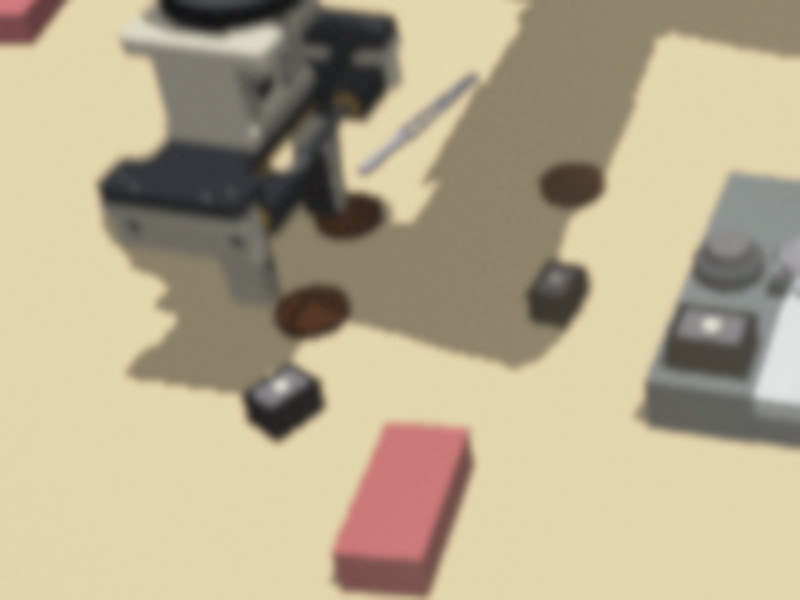

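The timer sits home in the socket (crop (712,335)). Roundels are at crop (312,311), (348,215) and (572,185); I check the first against the finger.

Run:
```python
from h import *
C=lambda u,v:(60+u/4-.375,140+v/4-.375)
for p in((312,309),(349,214),(572,184)): print(ray("scene",C(*p),.006)[:2])
p=proj("scene",[.581,-.3265,.006]);print(((p[0]-60+.375)*4,(p[1]-140+.375)*4))
p=proj("scene",[.581+.035,-.3293,.046]);print("tip",((p[0]-60+.375)*4,(p[1]-140+.375)*4))
```

```text
[ 0.58007881 -0.3262501 ]
[ 0.48683451 -0.33966562]
[ 0.43225348 -0.20784508]
(np.float64(310.98418774471133), np.float64(309.9518015501386))
tip (np.float64(269.38641934583154), np.float64(294.23618441376755))
```

Both cameras agree to about 1 mm. I descend, centre along x with a light squeeze, turn 90°, then grip along y.

```bash
python3 -m handwheel '[{"delta_pos":[0,0.1,-0.5],"dr":[0,0,0.4]},{"delta_pos":[0,0,-0.5],"dr":[0,0,0]},{"delta_pos":[0,0,-0.43],"dr":[0,0,0]},{"delta_pos":[0,0,0],"dr":[0,0,0]}]'
python3 -m handwheel '[{"delta_pos":[0,0,0],"dr":[0,0,0]},{"delta_pos":[0,0,0],"dr":[0,0,0]},{"delta_pos":[0,0,0],"dr":[0,0,0]},{"delta_pos":[0,0,0],"dr":[0,0,0]},{"delta_pos":[0,0,0],"dr":[0,0,0]}]' 1 8
python3 -m handwheel '[{"delta_pos":[0,0,0],"dr":[0,0,0]},{"delta_pos":[0,0,0],"dr":[0,0,0]},{"delta_pos":[0,0,0],"dr":[0,0,0]},{"delta_pos":[0,0,0.6],"dr":[0,0,-4]},{"delta_pos":[0,0,0],"dr":[0,0,-8]},{"delta_pos":[0,0,0],"dr":[0,0,-8.5]},{"delta_pos":[0,0,0],"dr":[0,0,-8.5]},{"delta_pos":[0,0,0],"dr":[0,0,-8.5]},{"delta_pos":[0,0,0],"dr":[0,0,-8.5]},{"delta_pos":[0,0,0],"dr":[0,0,-8.5]}]' -1
python3 -m handwheel '[{"delta_pos":[0,0,0],"dr":[0,0,-8.5]},{"delta_pos":[0,0,0],"dr":[0,0,-8.5]},{"delta_pos":[0,0,0],"dr":[0,0,-8.5]},{"delta_pos":[0,0,0],"dr":[0,0,-8.5]},{"delta_pos":[0,0,0],"dr":[0,0,-1.5]},{"delta_pos":[0,0,0],"dr":[0,0,0]}]'
python3 -c "
from h import *
need([.581,-.3265,.022],87.1)"
```

```text
t: 21.4
eef_pos: [0.5803, -0.3233, 0.0216]
ee_rot: [3.138, 0.001, -1.624]
force: [-0.3, 0.2, 0.1]
width: 0.0702
gripper_force: 0.0
t: 21.9
eef_pos: [0.5818, -0.3242, 0.0245]
ee_rot: [-3.141, -0.0, -1.625]
force: [-0.4, 0.9, 1.9]
width: 0.0429
gripper_force: 8.0
t: 22.9
eef_pos: [0.5814, -0.324, 0.0417]
ee_rot: [3.141, -0.0, -2.582]
force: [-0.1, 0.0, 0.6]
width: 0.0873
gripper_force: 0.0
t: 23.5
eef_pos: [0.5814, -0.3241, 0.0417]
ee_rot: [3.142, -0.0, 3.09]
force: [-0.1, 0.3, 0.9]
width: 0.0875
gripper_force: 0.0
t 23.5 pos [ 0.5814 -0.3241  0.0417] ang 87.07 -> units [-0.01 -0.08 -0.66] turn z 0.0 toolz [-0.  0. -1.] w 0.0875 F [-0.1  0.3  0.9] gf 0.0
```

```bash
python3 -m handwheel '[{"delta_pos":[0,0,-0.4],"dr":[0,0,0]},{"delta_pos":[0,0,-0.26],"dr":[0,0,0]},{"delta_pos":[0,0,0],"dr":[0,0,0]}]'
python3 -m handwheel '[{"delta_pos":[0,0,0],"dr":[0,0,0]},{"delta_pos":[0,0,0],"dr":[0,0,0]},{"delta_pos":[0,0,0],"dr":[0,0,0]},{"delta_pos":[0,0,0],"dr":[0,0,0]},{"delta_pos":[0,0,0],"dr":[0,0,0]},{"delta_pos":[0,0,0],"dr":[0,0,0]}]' 1 25
python3 -c "
from h import *
need([.6278,.0035,.022],87.1)"
python3 -m handwheel '[{"delta_pos":[0,0,0.4],"dr":[0,0,0]},{"delta_pos":[0,0,0.9],"dr":[0,0,0]},{"delta_pos":[0,0,0.9],"dr":[0,0,0]},{"delta_pos":[0,0,0.8],"dr":[0,0,0]},{"delta_pos":[0.2,0.8,0],"dr":[0,0,0]},{"delta_pos":[0.2,0.9,0],"dr":[0,0,0]},{"delta_pos":[0.2,1,0],"dr":[0,0,0]},{"delta_pos":[0.2,1,0],"dr":[0,0,0]},{"delta_pos":[0.2,1,0],"dr":[0,0,0]},{"delta_pos":[0.2,1,0],"dr":[0,0,0]}]'
python3 -m handwheel '[{"delta_pos":[0.2,1,0],"dr":[0,0,0]},{"delta_pos":[0.2,1,0],"dr":[0,0,0]},{"delta_pos":[0,1,0],"dr":[0,0,0]},{"delta_pos":[0,1,0],"dr":[0,0,0]},{"delta_pos":[0,0.9,0],"dr":[0,0,0]},{"delta_pos":[0,0,0],"dr":[0,0,0]},{"delta_pos":[0,0,0],"dr":[0,0,0]}]'
python3 -c "
from h import *
need([.6278,.0035,.058],87.1)"
```

```text
t: 23.8
eef_pos: [0.5806, -0.3238, 0.0202]
ee_rot: [3.141, -0.002, 3.089]
force: [0.2, 0.3, 1.2]
width: 0.0875
gripper_force: 0.0
t: 24.4
eef_pos: [0.5816, -0.3241, 0.0222]
ee_rot: [-3.142, 0.0, 3.088]
force: [0.1, -0.1, 0.2]
width: 0.045
gripper_force: 0.1
t 24.4 pos [ 0.5816 -0.3241  0.0222] ang 86.91 -> units [ 1.540e+00  1.092e+01 -1.000e-02] turn z 0.2 toolz [ 0. -0. -1.] w 0.045 F [ 0.1 -0.1  0.2] gf 0.1
t: 25.4
eef_pos: [0.6178, -0.1519, 0.1132]
ee_rot: [3.142, 0.001, 3.088]
force: [0.8, -0.1, -0.4]
width: 0.0429
gripper_force: 25.0
t: 26.1
eef_pos: [0.6296, -0.0055, 0.1129]
ee_rot: [3.141, 0.001, 3.089]
force: [0.3, -0.1, -0.3]
width: 0.0425
gripper_force: 25.0
t 26.1 pos [ 0.6296 -0.0055  0.1129] ang 87.0 -> units [-0.06  0.3  -1.83] turn z 0.1 toolz [ 0.001  0.    -1.   ] w 0.0425 F [ 0.3 -0.1 -0.3] gf 25.0
```

```bash
python3 -m handwheel '[{"delta_pos":[-0.06,0.3,-0.5],"dr":[0,0,0.1]},{"delta_pos":[0,0,-0.6],"dr":[0,0,0]},{"delta_pos":[0,0,-0.5],"dr":[0,0,0]},{"delta_pos":[0,0,-0.13],"dr":[0,0,0]},{"delta_pos":[0,0,0],"dr":[0,0,0]},{"delta_pos":[0,0,0],"dr":[0,0,0]}]'
python3 -m handwheel '[{"delta_pos":[0,0,-0.1],"dr":[0,0,0]},{"delta_pos":[0,0,0],"dr":[0,0,0]}]'
python3 -c "
from h import *
need([.5819,.0058,.058],87.1)"
```

```text
t: 26.7
eef_pos: [0.6282, 0.0024, 0.061]
ee_rot: [3.142, 0.001, 3.089]
force: [0.4, -0.2, 0.3]
width: 0.043
gripper_force: 25.0
t: 26.9
eef_pos: [0.6278, 0.0029, 0.0575]
ee_rot: [3.141, 0.001, 3.089]
force: [0.3, 0.6, -0.3]
width: 0.0423
gripper_force: 25.0
t 26.9 pos [0.6278 0.0029 0.0575] ang 87.0 -> units [-1.53  0.1   0.02] turn z 0.1 toolz [ 0.001  0.    -1.   ] w 0.0423 F [ 0.3  0.6 -0.3] gf 25.0
```

```bash
python3 -m handwheel '[{"delta_pos":[-0.3,0.02,0],"dr":[0,0,0]},{"delta_pos":[-0.3,0.02,0],"dr":[0,0,0]},{"delta_pos":[-0.3,0.02,0],"dr":[0,0,0]},{"delta_pos":[-0.3,0.02,0],"dr":[0,0,0]},{"delta_pos":[-0.2,0.02,0],"dr":[0,0,0]},{"delta_pos":[-0.13,0,0],"dr":[0,0,0]},{"delta_pos":[0,0,0],"dr":[0,0,0]},{"delta_pos":[0,0,0],"dr":[0,0,0]}]'
python3 -c "
from h import *
need([.5819,.0058,.058],87.1)"
python3 -m handwheel '[{"delta_pos":[0,0,-0.08],"dr":[0,0,0]},{"delta_pos":[0,0,0],"dr":[0,0,0]}]'
```

```text
t: 27.7
eef_pos: [0.5818, 0.006, 0.0571]
ee_rot: [-3.142, -0.0, 3.089]
force: [0.2, -0.7, -0.1]
width: 0.0425
gripper_force: 25.0
t 27.7 pos [0.5818 0.006  0.0571] ang 87.02 -> units [ 0.   -0.01  0.03] turn z 0.1 toolz [-0. -0. -1.] w 0.0425 F [ 0.2 -0.7 -0.1] gf 25.0
t: 27.9
eef_pos: [0.582, 0.0059, 0.0544]
ee_rot: [-3.142, -0.0, 3.089]
force: [-0.2, -0.4, -0.9]
width: 0.0427
gripper_force: 25.0
```

No contact with the underside at z 0.032, below the plate level, so the disc is in the pocket mouth. I release it, back off and look at the remaining roundels.

```bash
python3 -m handwheel '[{"delta_pos":[0,0,0],"dr":[0,0,0]},{"delta_pos":[0,0,0],"dr":[0,0,0]},{"delta_pos":[0,0,0.3],"dr":[0,0,0]},{"delta_pos":[0,0,0.6],"dr":[0,0,0]},{"delta_pos":[0,-0.3,0.9],"dr":[0,0,8]},{"delta_pos":[0,-0.6,0.9],"dr":[0,0,8]},{"delta_pos":[0,-0.8,0.6],"dr":[0,0,8]},{"delta_pos":[0,-1,0],"dr":[0,0,8]},{"delta_pos":[0,-1,0],"dr":[0,0,8]},{"delta_pos":[0,-1,0],"dr":[0,0,8]}]' -0.3
python3 -m handwheel '[{"delta_pos":[-0.4,-1,0],"dr":[0,0,8]},{"delta_pos":[-0.4,-1,0],"dr":[0,0,8]},{"delta_pos":[-0.4,-1,0],"dr":[0,0,8]},{"delta_pos":[-0.4,-1,0],"dr":[0,0,8]},{"delta_pos":[-0.4,-1,0],"dr":[0,0,8]},{"delta_pos":[-0.4,-0.8,0],"dr":[0,0,2]},{"delta_pos":[0,0,0],"dr":[0,0,0]}]' -0.6
python3 - <<'E'
from h import *
roundels();im=snap("scene","s7",(200,150,400,280),4)
need([.4865,-.3395,.06],177.1)
C=lambda u,v:0
x=np.load("press.npy")
E
```

```text
t: 28.9
eef_pos: [0.5819, -0.1361, 0.155]
ee_rot: [-3.141, 0.001, -2.35]
force: [0.5, -0.7, -0.4]
width: 0.0572
gripper_force: 0.0
t: 29.6
eef_pos: [0.5083, -0.3115, 0.1544]
ee_rot: [-3.142, -0.0, -1.625]
force: [0.1, 0.0, -0.2]
width: 0.0703
gripper_force: 0.0
blob [225.    1.5] [ 66   5 252] [1.0006 0.0542] [65 31 16]
blob [128.   59.5] [ 17  45 169] [0.8587 0.2984] [32  2  1]
blob [493.2 134.9] [ 31  38 275] [ 0.6482 -0.5888] [67 52 44]
blob [246.5 164.3] [ 18  15 216] [0.5895 0.0067] [56 26 14]
blob [497.3 189.7] [ 28  29 208] [ 0.5158 -0.5912] [70 55 44]
top [([0.477, -0.348], 0.56), ([0.587, 0.011], 0.51), ([0.371, -0.342], 0.49)]
scene [([0.543, 0.003], 0.68), ([0.428, -0.216], 0.59), ([0.497, -0.337], 0.54)]
t 29.9 pos [ 0.5102 -0.3085  0.1541] ang 177.03 -> units [-0.79 -1.03 -3.14] turn z 0.1 toolz [ 0. -0. -1.] w 0.0704 F [-0.8  0.   0.4] gf 0.0
```

View pics/s7.png

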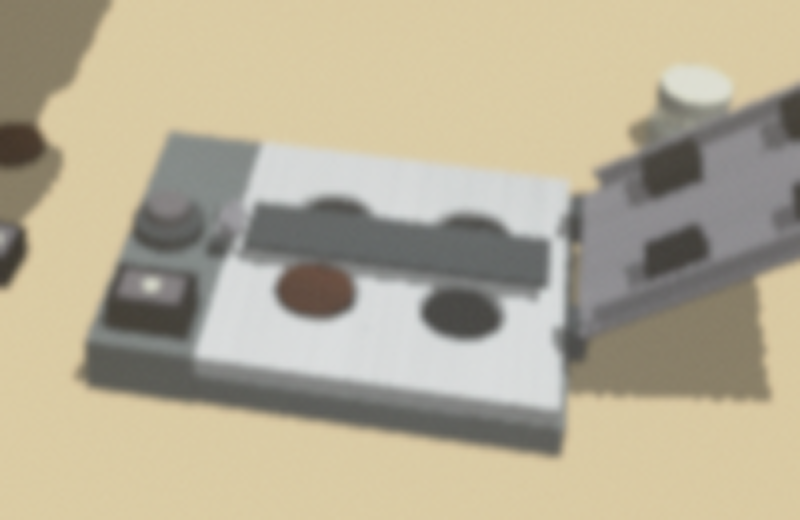

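Roundel 0 sits in pocket 2 at crop (316,291), and roundel C is unmoved at (15,145). I check the seating numerically and locate B, whose −x side is near the tweezers, so I will pre-squeeze it at 140°.

```bash
cat >> h.py <<'E'
def sblobs(zt=.006):
    im=grab_frame("scene").astype(int);r,g,b=im[...,0],im[...,1],im[...,2]
    m=((r<135)&(r>1.45*b)&(r-b>18)).astype(np.uint8);m[:165]=0;m=cv2.morphologyEx(m,2,np.ones((2,2)))
    n,l,s,c=cv2.connectedComponentsWithStats(m)
    for i in range(1,n):
        if s[i,4]>60 and s[i,2]<40: print("sblob",s[i],ray("scene",c[i],zt)[:2].round(4),ray("scene",c[i],.038)[:2].round(4),im[int(c[i][1]),int(c[i][0])])
E
python3 - <<'E'
from h import *
sblobs()
for z in(.039,.043):
    p=np.array([proj("scene",[.5819+.022*np.cos(a),.0058+.022*np.sin(a),z]) for a in np.linspace(0,6.28,60)]);q=(p-[200,150]+.375)*4
    print(z,q.min(0),q.max(0))
E
```

```text
sblob [  0 183  22  15 127] [ 0.5323 -0.6842] [ 0.5703 -0.6448] [125 116  81]
sblob [197 182  15  10 118] [ 0.4353 -0.2043] [ 0.4786 -0.1906] [71 56 45]
sblob [140 189  16  12 145] [ 0.4922 -0.3357] [ 0.5324 -0.315 ] [65 44 32]
sblob [272 218  16  10 128] [0.5487 0.0063] [0.5859 0.0086] [100  77  65]
sblob [145 255  34  35 268] [ 0.753  -0.2052] [ 0.7792 -0.1915] [186 112 112]
sblob [307 331  19  53 360] [0.8771 0.0974] [0.8967 0.0949] [98 56 46]
sblob [393 344   8  17  63] [0.8446 0.2306] [0.8659 0.2209] [90 63 33]
sblob [355 365  21   6  62] [0.8783 0.1744] [0.8978 0.1677] [106  63  33]
0.039 [274.92797492 260.1668571 ] [354.62406021 312.16289753]
0.043 [275.11618877 254.67098981] [355.02862538 306.57838775]
```

```bash
python3 -m handwheel '[{"delta_pos":[-0.15,-0.2,-0.5],"dr":[0,0,-7.4]},{"delta_pos":[-0.15,-0.2,-0.5],"dr":[0,0,-7.4]},{"delta_pos":[-0.15,-0.2,-0.5],"dr":[0,0,-7.4]},{"delta_pos":[-0.15,-0.2,-0.5],"dr":[0,0,-7.4]},{"delta_pos":[-0.15,-0.2,-0.5],"dr":[0,0,-7.4]},{"delta_pos":[0,0,-0.5],"dr":[0,0,0]},{"delta_pos":[0,0,-0.5],"dr":[0,0,0]},{"delta_pos":[0,0,-0.5],"dr":[0,0,0]},{"delta_pos":[0,0,-0.4],"dr":[0,0,0]},{"delta_pos":[0,0,0],"dr":[0,0,0]}]'
python3 -m handwheel '[{"delta_pos":[0,0,0],"dr":[0,0,0]},{"delta_pos":[0,0,0],"dr":[0,0,0]},{"delta_pos":[0,0,0],"dr":[0,0,0]},{"delta_pos":[0,0,0],"dr":[0,0,0]},{"delta_pos":[0,0,0],"dr":[0,0,0]},{"delta_pos":[0,0,0],"dr":[0,0,0]}]' 1 8
python3 -m handwheel '[{"delta_pos":[0,0,0],"dr":[0,0,0]},{"delta_pos":[0,0,0],"dr":[0,0,0]},{"delta_pos":[0,0,0],"dr":[0,0,0]},{"delta_pos":[0,0,0.6],"dr":[0,0,-4]},{"delta_pos":[0,0,0],"dr":[0,0,-8.1]},{"delta_pos":[0,0,0],"dr":[0,0,-8.1]},{"delta_pos":[0,0,0],"dr":[0,0,-8.1]},{"delta_pos":[0,0,0],"dr":[0,0,-8.1]},{"delta_pos":[0,0,0],"dr":[0,0,-8.1]},{"delta_pos":[0,0,0],"dr":[0,0,-8.1]}]' -0.6
python3 -c "
from h import *
need([.4875,-.339,.022],87.1)"
```

```text
t: 30.9
eef_pos: [0.4872, -0.3384, 0.0205]
ee_rot: [3.14, -0.001, -2.268]
force: [0.3, -0.1, 0.1]
width: 0.0698
gripper_force: 0.0
t: 31.5
eef_pos: [0.4875, -0.3392, 0.0222]
ee_rot: [-3.141, 0.0, -2.269]
force: [-0.5, 0.4, 4.3]
width: 0.0436
gripper_force: 8.0
t: 32.5
eef_pos: [0.4872, -0.3391, 0.0396]
ee_rot: [3.142, -0.0, 3.09]
force: [-0.3, 0.0, -0.4]
width: 0.0703
gripper_force: 0.0
t 32.5 pos [ 0.4872 -0.3391  0.0396] ang 87.07 -> units [ 0.01  0.   -0.59] turn z 0.0 toolz [-0.  0. -1.] w 0.0703 F [-0.3  0.  -0.4] gf 0.0
```

```bash
python3 -m handwheel '[{"delta_pos":[0,0,-0.35],"dr":[0,0,0]},{"delta_pos":[0,0,-0.24],"dr":[0,0,0]},{"delta_pos":[0,0,0],"dr":[0,0,0]}]'
python3 -m handwheel '[{"delta_pos":[0,0,0],"dr":[0,0,0]},{"delta_pos":[0,0,0],"dr":[0,0,0]},{"delta_pos":[0,0,0],"dr":[0,0,0]},{"delta_pos":[0,0,0],"dr":[0,0,0]},{"delta_pos":[0,0,0],"dr":[0,0,0]},{"delta_pos":[0,0,0],"dr":[0,0,0]},{"delta_pos":[0,0,0.4],"dr":[0,0,0]},{"delta_pos":[0,0,0.9],"dr":[0,0,0]},{"delta_pos":[0,0,0.9],"dr":[0,0,0]},{"delta_pos":[0,0.3,0.8],"dr":[0,0,0]}]' 1 25
python3 -m handwheel '[{"delta_pos":[-0.06,1,0],"dr":[0,0,0]},{"delta_pos":[-0.06,1,0],"dr":[0,0,0]},{"delta_pos":[-0.06,1,0],"dr":[0,0,0]},{"delta_pos":[-0.06,1,0],"dr":[0,0,0]},{"delta_pos":[-0.06,1,0],"dr":[0,0,0]},{"delta_pos":[-0.06,1,0],"dr":[0,0,0]},{"delta_pos":[-0.06,1,0],"dr":[0,0,0]},{"delta_pos":[-0.06,1,0],"dr":[0,0,0]},{"delta_pos":[-0.06,1,0],"dr":[0,0,0]},{"delta_pos":[-0.06,1,0],"dr":[0,0,0]}]'
python3 -m handwheel '[{"delta_pos":[0,1,0],"dr":[0,0,0]},{"delta_pos":[0,0.3,0],"dr":[0,0,0]},{"delta_pos":[0,0,0],"dr":[0,0,0]},{"delta_pos":[0,0,0],"dr":[0,0,0]}]'
python3 -c "
from h import *
need([.468,.0115,.061],87.1)"
```

```text
t: 32.8
eef_pos: [0.4861, -0.3387, 0.0203]
ee_rot: [3.141, -0.003, 3.099]
force: [-0.4, -0.7, -0.1]
width: 0.0698
gripper_force: 0.0
t: 33.8
eef_pos: [0.4875, -0.3307, 0.1142]
ee_rot: [-3.141, 0.001, 3.096]
force: [0.6, -0.7, -0.1]
width: 0.0422
gripper_force: 25.0
t: 34.8
eef_pos: [0.4692, -0.0288, 0.113]
ee_rot: [3.141, 0.001, 3.097]
force: [1.1, 0.6, -0.6]
width: 0.0431
gripper_force: 25.0
t: 35.2
eef_pos: [0.4692, 0.0087, 0.1124]
ee_rot: [3.141, 0.0, 3.097]
force: [0.3, 0.5, -0.8]
width: 0.0428
gripper_force: 25.0
t 35.2 pos [0.4692 0.0087 0.1124] ang 87.44 -> units [-0.04  0.09 -1.71] turn z -0.3 toolz [ 0.  0. -1.] w 0.0428 F [ 0.3  0.5 -0.8] gf 25.0
```

```bash
python3 -m handwheel '[{"delta_pos":[-0.04,0.09,-0.6],"dr":[0,0,-0.3]},{"delta_pos":[0,0,-0.6],"dr":[0,0,0]},{"delta_pos":[0,0,-0.45],"dr":[0,0,0]},{"delta_pos":[0,0,-0.15],"dr":[0,0,0]},{"delta_pos":[0,0,0],"dr":[0,0,0]},{"delta_pos":[0,0,0],"dr":[0,0,0]}]'
python3 -c "
from h import *
need([.514,.0092,.0575],87.1)"
```

```text
t: 35.8
eef_pos: [0.4683, 0.0111, 0.0584]
ee_rot: [3.142, 0.0, 3.09]
force: [0.4, -0.5, -0.5]
width: 0.0427
gripper_force: 25.0
t 35.8 pos [0.4683 0.0111 0.0584] ang 87.06 -> units [ 1.52 -0.06 -0.03] turn z 0.0 toolz [ 0.  0. -1.] w 0.0427 F [ 0.4 -0.5 -0.5] gf 25.0
```

```bash
python3 -m handwheel '[{"delta_pos":[0.3,-0.02,-0.03],"dr":[0,0,0]},{"delta_pos":[0.3,-0.02,0],"dr":[0,0,0]},{"delta_pos":[0.3,-0.02,0],"dr":[0,0,0]},{"delta_pos":[0.3,0,0],"dr":[0,0,0]},{"delta_pos":[0.2,0,0],"dr":[0,0,0]},{"delta_pos":[0.12,0,0],"dr":[0,0,0]},{"delta_pos":[0,0,0],"dr":[0,0,0]},{"delta_pos":[0,0,0],"dr":[0,0,0]}]'
python3 -c "
from h import *
need([.514,.0092,.0575],87.1)"
python3 -m handwheel '[{"delta_pos":[0,0,-0.09],"dr":[0,0,0]},{"delta_pos":[0,0,0],"dr":[0,0,0]}]'
```

```text
t: 36.6
eef_pos: [0.5134, 0.0098, 0.057]
ee_rot: [-3.141, -0.0, 3.091]
force: [-0.4, 0.7, 0.1]
width: 0.0424
gripper_force: 25.0
t 36.6 pos [0.5134 0.0098 0.057 ] ang 87.1 -> units [ 0.02 -0.02  0.02] turn z 0.0 toolz [-0. -0. -1.] w 0.0424 F [-0.4  0.7  0.1] gf 25.0
t: 36.8
eef_pos: [0.5135, 0.0099, 0.0544]
ee_rot: [-3.142, -0.0, 3.091]
force: [-0.5, -0.3, -0.4]
width: 0.0428
gripper_force: 25.0
```

```bash
python3 -m handwheel '[{"delta_pos":[0,0,0],"dr":[0,0,0]},{"delta_pos":[0,0,0],"dr":[0,0,0]},{"delta_pos":[0,0,0.3],"dr":[0,0,0]},{"delta_pos":[0,0,0.6],"dr":[0,0,0]},{"delta_pos":[0,-0.3,0.9],"dr":[0,0,8]},{"delta_pos":[0,-0.6,0.9],"dr":[0,0,8]},{"delta_pos":[-0.4,-0.8,0.6],"dr":[0,0,8]},{"delta_pos":[-0.4,-1,0],"dr":[0,0,8]},{"delta_pos":[-0.4,-1,0],"dr":[0,0,8]},{"delta_pos":[-0.4,-1,0],"dr":[0,0,8]}]' -0.3
python3 -m handwheel '[{"delta_pos":[-0.4,-1,0],"dr":[0,0,8]},{"delta_pos":[-0.4,-1,0],"dr":[0,0,8]},{"delta_pos":[-0.3,-0.55,0],"dr":[0,0,8]},{"delta_pos":[0,0,-0.5],"dr":[0,0,8]},{"delta_pos":[0,0,-0.5],"dr":[0,0,8]},{"delta_pos":[0,0,0],"dr":[0,0,2]},{"delta_pos":[0,0,0],"dr":[0,0,0]}]' -0.6
python3 - <<'E'
from h import *
sblobs();roundels();snap("scene","s8",(140,150,340,280),4)
need([.4322,-.208,.022],177.1)
E
```

```text
t: 37.8
eef_pos: [0.4652, -0.1322, 0.1545]
ee_rot: [-3.141, 0.001, -2.348]
force: [0.6, -0.9, 0.3]
width: 0.0567
gripper_force: 0.0
t: 38.5
eef_pos: [0.4325, -0.2078, 0.1237]
ee_rot: [3.141, -0.0, -1.621]
force: [0.0, -0.7, -0.0]
width: 0.0701
gripper_force: 0.0
sblob [  0 183  22  15 137] [ 0.5325 -0.6845] [ 0.5706 -0.6451] [121 111  79]
sblob [197 182  15  10 124] [ 0.4355 -0.204 ] [ 0.4788 -0.1904] [89 63 46]
sblob [272 218  16  10 129] [0.5487 0.007 ] [0.5859 0.0093] [97 75 63]
sblob [145 255  33  35 278] [ 0.7534 -0.2051] [ 0.7796 -0.1914] [161  99  97]
sblob [307 331  19  53 369] [0.8769 0.0975] [0.8965 0.0949] [96 54 43]
sblob [393 344   8  17  65] [0.8444 0.2305] [0.8657 0.2208] [89 62 35]
sblob [355 365  21   6  62] [0.8783 0.1744] [0.8978 0.1677] [103  63  33]
blob [241.2   1.3] [113   5 371] [1.     0.0137] [61 30 11]
blob [127.2  56.6] [ 15  39 158] [0.8662 0.3004] [32  4  1]
blob [246.1 164.2] [ 17  15 218] [0.5897 0.0077] [52 26 13]
top [([0.51, 0.014], 0.6), ([0.594, 0.005], 0.52)]
scene [([0.548, 0.008], 0.71), ([0.409, -0.219], 0.69), ([0.476, 0.003], 0.46)]
t 38.8 pos [ 0.4329 -0.2076  0.1239] ang 177.08 -> units [-0.02 -0.01 -3.4 ] turn z 0.0 toolz [ 0.001 -0.    -1.   ] w 0.07 F [ 1.  -0.4  0.4] gf 0.0
```

View pics/s8.png

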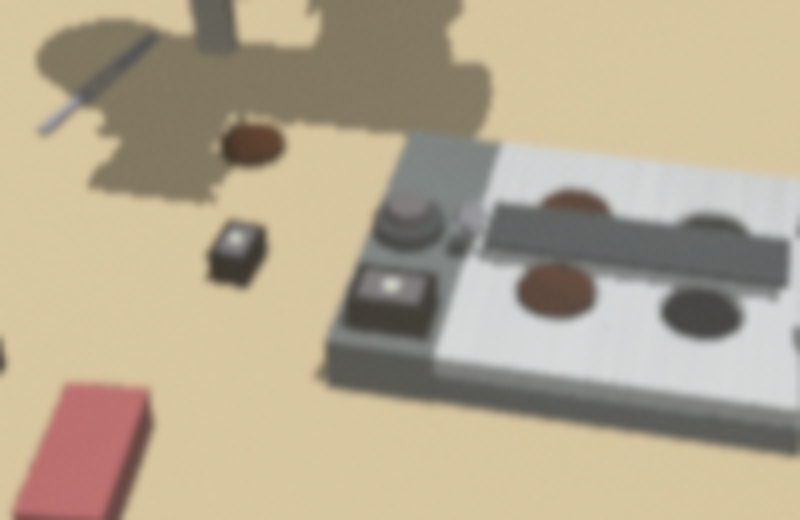

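Roundel B is seated in pocket 0 (edge visible at (575,200)) and C is unmoved at (252,145). I pick C the same way.

```bash
python3 -m handwheel '[{"delta_pos":[0,0,-0.8],"dr":[0,0,0]},{"delta_pos":[0,0,-0.8],"dr":[0,0,0]},{"delta_pos":[0,0,-0.8],"dr":[0,0,0]},{"delta_pos":[0,0,-0.6],"dr":[0,0,0]},{"delta_pos":[0,0,-0.37],"dr":[0,0,0]},{"delta_pos":[0,0,0],"dr":[0,0,0]}]'
python3 -m handwheel '[{"delta_pos":[0,0,0],"dr":[0,0,0]},{"delta_pos":[0,0,0],"dr":[0,0,0]},{"delta_pos":[0,0,0],"dr":[0,0,0]},{"delta_pos":[0,0,0],"dr":[0,0,0]},{"delta_pos":[0,0,0],"dr":[0,0,0]},{"delta_pos":[0,0,0],"dr":[0,0,0]}]' 1 8
python3 -m handwheel '[{"delta_pos":[0,0,0],"dr":[0,0,0]},{"delta_pos":[0,0,0],"dr":[0,0,0]},{"delta_pos":[0,0,0],"dr":[0,0,0]},{"delta_pos":[0,0,0.6],"dr":[0,0,-4]},{"delta_pos":[0,0,0],"dr":[0,0,-8.2]},{"delta_pos":[0,0,0],"dr":[0,0,-8.2]},{"delta_pos":[0,0,0],"dr":[0,0,-8.2]},{"delta_pos":[0,0,0],"dr":[0,0,-8.2]},{"delta_pos":[0,0,0],"dr":[0,0,-8.2]},{"delta_pos":[0,0,0],"dr":[0,0,-8.2]}]' -0.6
python3 -m handwheel '[{"delta_pos":[0,0,0],"dr":[0,0,-8.2]},{"delta_pos":[0,0,0],"dr":[0,0,-8.2]},{"delta_pos":[0,0,0],"dr":[0,0,-8.2]},{"delta_pos":[0,0,0],"dr":[0,0,-8.2]},{"delta_pos":[0,0,0],"dr":[0,0,-4]},{"delta_pos":[0,0,0],"dr":[0,0,0]}]'
python3 -c "
from h import *
need([.4325,-.2076,.023],87.1)"
```

```text
t: 39.4
eef_pos: [0.4319, -0.2076, 0.0213]
ee_rot: [3.139, 0.0, -1.621]
force: [-0.3, 0.8, 0.3]
width: 0.0702
gripper_force: 0.0
t: 40.0
eef_pos: [0.4331, -0.2077, 0.0229]
ee_rot: [-3.141, -0.0, -1.621]
force: [-0.8, 1.1, 7.0]
width: 0.0435
gripper_force: 8.0
t: 41.0
eef_pos: [0.4326, -0.2077, 0.0402]
ee_rot: [3.141, -0.0, -2.556]
force: [-0.1, 0.2, 0.4]
width: 0.0699
gripper_force: 0.0
t: 41.6
eef_pos: [0.4325, -0.2077, 0.0402]
ee_rot: [3.142, -0.0, 3.09]
force: [0.1, -0.1, 0.2]
width: 0.0701
gripper_force: 0.0
t 41.6 pos [ 0.4325 -0.2077  0.0402] ang 87.05 -> units [-0.    0.   -0.57] turn z 0.0 toolz [-0.  0. -1.] w 0.0701 F [ 0.1 -0.1  0.2] gf 0.0
```

```bash
python3 -m handwheel '[{"delta_pos":[0,0,-0.35],"dr":[0,0,0]},{"delta_pos":[0,0,-0.22],"dr":[0,0,0]},{"delta_pos":[0,0,0],"dr":[0,0,0]}]'
python3 -m handwheel '[{"delta_pos":[0,0,0],"dr":[0,0,0]},{"delta_pos":[0,0,0],"dr":[0,0,0]},{"delta_pos":[0,0,0],"dr":[0,0,0]},{"delta_pos":[0,0,0],"dr":[0,0,0]},{"delta_pos":[0,0,0],"dr":[0,0,0]},{"delta_pos":[0,0,0],"dr":[0,0,0]},{"delta_pos":[0,0,0.4],"dr":[0,0,0]},{"delta_pos":[0,0,0.9],"dr":[0,0,0]},{"delta_pos":[0,0,0.9],"dr":[0,0,0]},{"delta_pos":[0,0.3,0.8],"dr":[0,0,0]}]' 1 25
python3 -m handwheel '[{"delta_pos":[0.13,0.9,0],"dr":[0.2,0,0]},{"delta_pos":[0.13,0.9,0],"dr":[0.2,0,0]},{"delta_pos":[0.13,0.9,0],"dr":[0.2,0,0]},{"delta_pos":[0.13,0.9,0],"dr":[0.2,0,0]},{"delta_pos":[0.13,0.9,0],"dr":[0.2,0,0]},{"delta_pos":[0.13,0.9,0],"dr":[0.2,0,0]},{"delta_pos":[0.13,0.9,0],"dr":[0.2,0,0]},{"delta_pos":[0.13,0.9,0],"dr":[0.2,0,0]},{"delta_pos":[0.13,0.9,0],"dr":[0.2,0,0]},{"delta_pos":[0.13,0.9,0],"dr":[0.2,0,0]}]'
python3 -m handwheel '[{"delta_pos":[0,0.65,0],"dr":[0,0,0]},{"delta_pos":[0,0,0],"dr":[0,0,0]},{"delta_pos":[0,0,0],"dr":[0,0,0]}]'
python3 -c "
from h import *
need([.472,.0914,.0605],87.1)"
```

```text
t: 41.9
eef_pos: [0.4316, -0.2076, 0.0218]
ee_rot: [3.141, -0.003, 3.092]
force: [-0.3, -0.3, -0.3]
width: 0.0702
gripper_force: 0.0
t: 42.9
eef_pos: [0.4327, -0.199, 0.1144]
ee_rot: [-3.141, 0.0, 3.09]
force: [-0.7, 0.4, -1.2]
width: 0.0424
gripper_force: 25.0
t: 43.9
eef_pos: [0.4716, 0.0724, 0.1133]
ee_rot: [3.107, -0.002, 3.091]
force: [0.2, -0.7, -0.5]
width: 0.042
gripper_force: 25.0
t: 44.2
eef_pos: [0.4714, 0.0909, 0.1131]
ee_rot: [3.107, -0.002, 3.092]
force: [-0.3, -0.0, 0.3]
width: 0.0425
gripper_force: 25.0
t 44.2 pos [0.4714 0.0909 0.1131] ang 87.16 -> units [ 0.02  0.02 -1.75] turn z -0.1 toolz [-0.     0.035 -0.999] w 0.0425 F [-0.3 -0.   0.3] gf 25.0
```

```bash
python3 -m handwheel '[{"delta_pos":[0.02,0.02,-0.6],"dr":[0,0,0]},{"delta_pos":[0,0,-0.6],"dr":[0,0,0]},{"delta_pos":[0,0,-0.4],"dr":[0,0,0]},{"delta_pos":[0,0,-0.15],"dr":[0,0,0]},{"delta_pos":[0,0,0],"dr":[0,0,0]},{"delta_pos":[0,0,0],"dr":[0,0,0]}]'
python3 -c "
from h import *
need([.518,.0891,.0585],87.1)"
```

```text
t: 44.8
eef_pos: [0.4726, 0.0912, 0.0612]
ee_rot: [3.107, -0.001, 3.091]
force: [-0.1, -0.3, -0.6]
width: 0.0426
gripper_force: 25.0
t 44.8 pos [0.4726 0.0912 0.0612] ang 87.09 -> units [ 1.51 -0.07 -0.09] turn z 0.0 toolz [ 0.     0.035 -0.999] w 0.0426 F [-0.1 -0.3 -0.6] gf 25.0
```

```bash
python3 -m handwheel '[{"delta_pos":[0.1,0,-0.09],"dr":[0,0,0]},{"delta_pos":[0.3,-0.02,0],"dr":[0,0,0]},{"delta_pos":[0.3,-0.02,0],"dr":[0,0,0]},{"delta_pos":[0.3,-0.02,0],"dr":[0,0,0]},{"delta_pos":[0.3,0,0],"dr":[0,0,0]},{"delta_pos":[0.13,0,0],"dr":[0,0,0]},{"delta_pos":[0.08,0,0],"dr":[0,0,0]},{"delta_pos":[0,0,0],"dr":[0,0,0]},{"delta_pos":[0,0,0],"dr":[0,0,0]}]'
python3 -c "
from h import *
need([.518,.0891,.0585],87.1)"
python3 -m handwheel '[{"delta_pos":[0,0,-0.1],"dr":[0,0,0]},{"delta_pos":[0,0,0],"dr":[0,0,0]}]'
```

```text
t: 45.7
eef_pos: [0.5173, 0.0895, 0.0579]
ee_rot: [3.107, -0.002, 3.091]
force: [0.4, 0.0, -0.1]
width: 0.0424
gripper_force: 25.0
t 45.7 pos [0.5173 0.0895 0.0579] ang 87.1 -> units [ 0.02 -0.01  0.02] turn z -0.0 toolz [-0.     0.035 -0.999] w 0.0424 F [ 0.4  0.  -0.1] gf 25.0
t: 45.9
eef_pos: [0.5176, 0.0898, 0.0553]
ee_rot: [3.107, -0.001, 3.092]
force: [-0.3, 0.0, 2.2]
width: 0.0423
gripper_force: 26.2
```

```bash
python3 -m handwheel '[{"delta_pos":[0,0,0.03],"dr":[0,0,0]},{"delta_pos":[0,0,0],"dr":[0,0,0]},{"delta_pos":[0,0,0],"dr":[0,0,0]},{"delta_pos":[0,0,0.3],"dr":[0,0,0]},{"delta_pos":[0,0,0.7],"dr":[0,0,0]},{"delta_pos":[0,-0.3,1],"dr":[-2,0,0]},{"delta_pos":[-0.3,-0.5,1],"dr":[0,0,0]},{"delta_pos":[-0.4,-1,1],"dr":[0,0,0]},{"delta_pos":[-0.4,-1,1],"dr":[0,0,0]},{"delta_pos":[-0.4,-1,0],"dr":[0,0,0]}]' -0.3
python3 -m handwheel '[{"delta_pos":[0,-1,0],"dr":[0,0,0]},{"delta_pos":[0,-1,0],"dr":[0,0,0]},{"delta_pos":[0,-1,0],"dr":[0,0,0]},{"delta_pos":[0,0,0],"dr":[0,0,0]}]' 1
python3 - <<'E'
from h import *
snap("scene","s9",(200,140,400,270),4);snap("top","t9",(170,120,310,225),5)
roundels();need([.47,.3,.25],177)
E
```

```text
t: 46.9
eef_pos: [0.4742, -0.0249, 0.2108]
ee_rot: [3.14, 0.007, 3.093]
force: [1.0, 0.3, -0.9]
width: 0.0567
gripper_force: 0.0
t: 47.3
eef_pos: [0.4721, -0.1168, 0.2066]
ee_rot: [-3.141, 0.0, 3.088]
force: [-0.8, 0.4, -0.5]
width: 0.0306
gripper_force: 0.0
blob [69.4  3.9] [ 25   9 201] [1.0068 0.4483] [73 36 15]
blob [110.8   3.2] [ 48   8 342] [1.0053 0.3426] [62 30 16]
blob [146.9   2.7] [ 22   7 136] [1.0038 0.251 ] [69 36 19]
blob [128.1  59.9] [ 17  45 163] [0.8577 0.2981] [37  0  0]
blob [246.3 163.7] [ 17  14 197] [0.5909 0.0071] [56 27 15]
blob [330.9 246.6] [ 29  11 121] [ 0.3873 -0.192 ] [70 56 44]
blob [255.1 372.3] [ 38  17 387] [ 0.0968 -0.0059] [73 59 49]
top [([0.589, 0.013], 0.64)]
scene [([0.547, -0.002], 0.59), ([0.481, 0.003], 0.45), ([0.471, 0.088], 0.4)]
t 47.6 pos [ 0.4727 -0.1137  0.2061] ang 87.16 -> units [-0.09 13.79  1.46] turn z 89.8 toolz [ 0.  0. -1.] w 0.0067 F [ 0.5  0.9 -0.5] gf 0.0
```

View pics/s9.png

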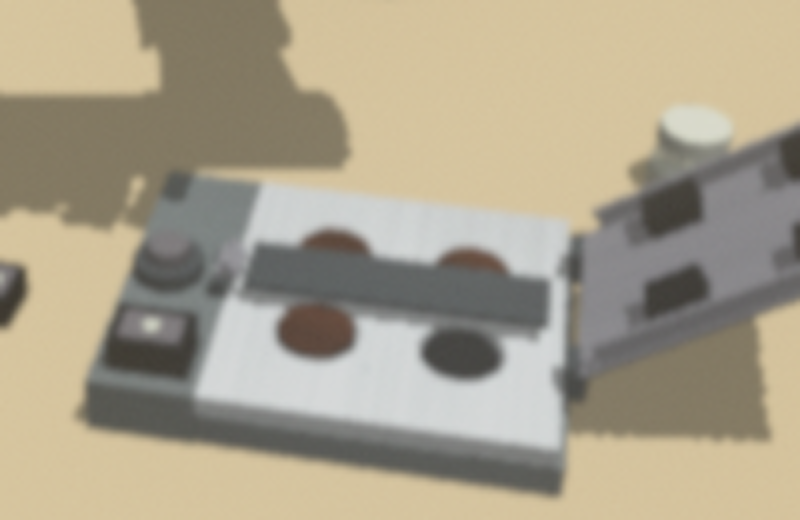

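View pics/t9.png

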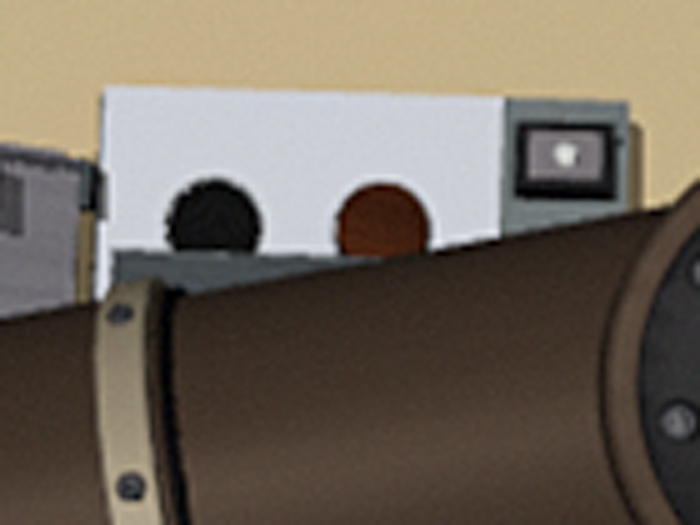

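All three roundels sit in pockets 0, 1 and 2 (crop s9 (316,331), (336,240), (472,260)) and the timer is home. I check the rims by projection and the wrist margins before the lid.

```bash
python3 - <<'E'
from h import *
for n,c in(("p0",(.514,.0092)),("p1",(.518,.0891)),("p2",(.5819,.0058))):
  for z in(.039,.043):
    p=np.array([proj("scene",[c[0]+.022*np.cos(a),c[1]+.022*np.sin(a),z]) for a in np.linspace(0,6.28,60)]);q=(p-[200,140]+.375)*4
    print(n,z,q.min(0).round(),q.max(0).round())
print(get_state()["q"].round(2))
E
python3 -m handwheel '[{"delta_pos":[0,0,1],"dr":[0,0,0]},{"delta_pos":[0,0.3,1],"dr":[0,0,4]},{"delta_pos":[0.2,0.6,0.7],"dr":[0,0,7]},{"delta_pos":[0.2,0.9,0],"dr":[0,0,7]},{"delta_pos":[0.2,1,0],"dr":[0,0,7]},{"delta_pos":[0.2,1,0],"dr":[0,0,7]},{"delta_pos":[0.2,1,0],"dr":[0,0,7]},{"delta_pos":[0.2,1,0],"dr":[0,0,7]},{"delta_pos":[0.2,1,0],"dr":[0,0,7]},{"delta_pos":[0.2,1,0],"dr":[0,0,7]}]' 1
python3 -c "
from h import *
need([.565,.36,.28],177.1);print(get_state()['q'].round(2))"
```

```text
p0 0.039 [295. 229.] [370. 275.]
p0 0.043 [295. 224.] [370. 270.]
p1 0.039 [431. 246.] [508. 293.]
p1 0.043 [432. 241.] [508. 288.]
p2 0.039 [275. 300.] [355. 352.]
p2 0.043 [275. 295.] [355. 347.]
[ 0.17  0.08 -0.45 -0.   -1.04 -1.79]
t: 48.6
eef_pos: [0.5204, 0.1218, 0.2871]
ee_rot: [-3.142, 0.0, -2.138]
force: [0.8, -0.4, -0.1]
width: 0.0007
gripper_force: 0.0
t 48.6 pos [0.5204 0.1218 0.2871] ang 147.48 -> units [ 1.49  7.94 -0.24] turn z 29.6 toolz [ 0.  0. -1.] w 0.0007 F [ 0.8 -0.4 -0.1] gf 0.0
[ 0.6   0.1  -0.23 -0.   -1.24 -1.16]
```

```bash
python3 -m handwheel '[{"delta_pos":[0.15,0.9,0],"dr":[0,0,3]},{"delta_pos":[0.15,0.9,0],"dr":[0,0,3]},{"delta_pos":[0.15,0.9,0],"dr":[0,0,3]},{"delta_pos":[0.15,0.9,0],"dr":[0,0,3]},{"delta_pos":[0.15,0.9,0],"dr":[0,0,3]},{"delta_pos":[0.15,0.9,0],"dr":[0,0,3]},{"delta_pos":[0.15,0.9,0],"dr":[0,0,3]},{"delta_pos":[0.15,0.9,0],"dr":[0,0,3]},{"delta_pos":[0.15,0.75,0],"dr":[0,0,3]},{"delta_pos":[0.1,0,0],"dr":[0,0,2.5]}]' 1 40
python3 -m handwheel '[{"delta_pos":[0,0,-1],"dr":[0,0,0]},{"delta_pos":[0,0,-1],"dr":[0,0,0]},{"delta_pos":[0,0,-1],"dr":[0,0,0]},{"delta_pos":[0,0,-1],"dr":[0,0,0]},{"delta_pos":[0,0,0],"dr":[0,0,0]}]'
python3 -c "
from h import *
need([.565,.36,.16],177.1);print(get_state()['q'].round(2))"
```

```text
t: 49.6
eef_pos: [0.5634, 0.3616, 0.2859]
ee_rot: [3.141, -0.001, -1.625]
force: [-0.5, -0.4, -0.5]
width: 0.0003
gripper_force: 0.0
t: 50.1
eef_pos: [0.5614, 0.3572, 0.1623]
ee_rot: [3.136, -0.005, -1.629]
force: [0.1, -0.8, -0.9]
width: 0.0008
gripper_force: 0.0
t 50.1 pos [0.5614 0.3572 0.1623] ang 176.64 -> units [ 0.12  0.09 -0.08] turn z 0.5 toolz [-0.006 -0.005 -1.   ] w 0.0008 F [ 0.1 -0.8 -0.9] gf 0.0
[ 0.86  0.41 -0.11 -0.   -1.06 -0.92]
```

```bash
python3 -m handwheel '[{"delta_pos":[0,-0.7,0],"dr":[0,0,0.4]},{"delta_pos":[0,-0.7,0],"dr":[0,0,0]},{"delta_pos":[0,-0.16,0],"dr":[0,0,0]},{"delta_pos":[0,-0.31,0.36],"dr":[0,0,0]},{"delta_pos":[0,-0.31,0.36],"dr":[0,0,0]},{"delta_pos":[0,-0.32,0.35],"dr":[0,0,0]},{"delta_pos":[0,-0.44,0.33],"dr":[0,0,0]},{"delta_pos":[0,-0.44,0.33],"dr":[0,0,0]},{"delta_pos":[0,-0.49,0.25],"dr":[0,0,0]},{"delta_pos":[0,-0.49,0.25],"dr":[0,0,0]}]'
python3 -c "
from h import *
need([.557,.2267,.2286],177.1)"
```

```text
t: 51.1
eef_pos: [0.5639, 0.2256, 0.2344]
ee_rot: [3.141, -0.0, -1.623]
force: [-0.8, 1.9, -1.7]
width: 0.0006
gripper_force: 0.5
t 51.1 pos [0.5639 0.2256 0.2344] ang 176.98 -> units [-0.23  0.04 -0.19] turn z 0.1 toolz [-0. -0. -1.] w 0.0006 F [-0.8  1.9 -1.7] gf 0.5
```

```bash
python3 -m handwheel '[{"delta_pos":[-0.03,-0.52,0.12],"dr":[0,0,0]},{"delta_pos":[-0.03,-0.52,0.1],"dr":[0,0,0]},{"delta_pos":[-0.03,-0.52,0.08],"dr":[0,0,0]},{"delta_pos":[-0.03,-0.53,0.05],"dr":[0,0,0]},{"delta_pos":[-0.03,-0.5,-0.02],"dr":[0,0,0]},{"delta_pos":[-0.03,-0.5,-0.04],"dr":[0,0,0]},{"delta_pos":[-0.03,-0.48,-0.1],"dr":[0,0,0]},{"delta_pos":[-0.03,-0.48,-0.13],"dr":[0,0,0]},{"delta_pos":[-0.03,-0.46,-0.18],"dr":[0,0,0]},{"delta_pos":[-0.03,-0.46,-0.21],"dr":[0,0,0]}]'
python3 -c "
from h import *
need([.55,.076,.225],177.1);snap('scene','s10',(200,60,440,260),2)"
```

```text
t: 52.1
eef_pos: [0.5551, 0.0771, 0.2235]
ee_rot: [-3.141, 0.0, -1.623]
force: [0.1, 1.1, 0.6]
width: 0.0003
gripper_force: 0.5
t 52.1 pos [0.5551 0.0771 0.2235] ang 177.01 -> units [-0.17 -0.04  0.05] turn z 0.1 toolz [ 0.  0. -1.] w 0.0003 F [0.1 1.1 0.6] gf 0.5
```

View pics/s10.png

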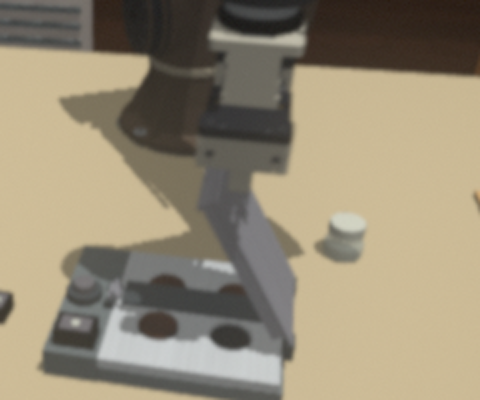

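The lid is at about 60° with the fingertips on its outer face (crop (235,195)), and the roundels and timer are undisturbed. I carry on along the arc.

```bash
python3 -m handwheel '[{"delta_pos":[-0.03,-0.43,-0.25],"dr":[0,0,0]},{"delta_pos":[-0.03,-0.42,-0.27],"dr":[0,0,0]},{"delta_pos":[-0.03,-0.37,-0.33],"dr":[0,0,0]},{"delta_pos":[-0.03,-0.36,-0.35],"dr":[0,0,0]},{"delta_pos":[0,-0.31,-0.39],"dr":[0,0,0]},{"delta_pos":[0,-0.29,-0.41],"dr":[0,0,0]},{"delta_pos":[0,-0.24,-0.44],"dr":[0,0,0]},{"delta_pos":[0,-0.21,-0.45],"dr":[0,0,0]},{"delta_pos":[0,-0.16,-0.47],"dr":[0,0,0]},{"delta_pos":[0,-0.13,-0.48],"dr":[0,0,0]}]'
python3 -m handwheel '[{"delta_pos":[0,-0.1,-0.4],"dr":[0,0,0]},{"delta_pos":[0,-0.05,-0.35],"dr":[0,0,0]},{"delta_pos":[0,0,-0.1],"dr":[0,0,0]},{"delta_pos":[0,0,0],"dr":[0,0,0]}]'
```

```text
t: 53.15
eef_pos: [0.5512, -0.01, 0.1074]
ee_rot: [3.141, -0.0, -1.623]
force: [0.1, 1.2, 0.7]
width: 0.0001
gripper_force: 0.5
t: 53.55
eef_pos: [0.5521, -0.014, 0.0831]
ee_rot: [-3.141, -0.0, -1.623]
force: [0.8, -1.3, 1.4]
width: 0.0005
gripper_force: 0.8
```

```bash
python3 -m handwheel '[{"delta_pos":[0,0,-0.1],"dr":[0,0,0]},{"delta_pos":[0,0,-0.07],"dr":[0,0,0]},{"delta_pos":[0,0,0],"dr":[0,0,0]},{"delta_pos":[0,0,0],"dr":[0,0,0]}]'
```

```text
t: 53.95
eef_pos: [0.5517, -0.0139, 0.0783]
ee_rot: [-3.141, -0.0, -1.623]
force: [-0.6, -0.6, 6.0]
width: 0.0001
gripper_force: 2.5
```

```bash
python3 -m handwheel '[{"delta_pos":[0,0,-0.06],"dr":[0,0,0]},{"delta_pos":[0,0,0],"dr":[0,0,0]}]'
```

```text
t: 54.15
eef_pos: [0.5517, -0.0139, 0.0771]
ee_rot: [-3.141, -0.0, -1.622]
force: [-3.0, 0.1, 10.8]
width: 0.0005
gripper_force: 5.6
```

```bash
python3 -m handwheel '[{"delta_pos":[0,0,-0.06],"dr":[0,0,0]},{"delta_pos":[0,0,0],"dr":[0,0,0]},{"delta_pos":[0,0,0],"dr":[0,0,0]}]'
python3 -m handwheel '[{"delta_pos":[0,0,0.3],"dr":[0,0,0]},{"delta_pos":[0,0,0.4],"dr":[0,0,0]},{"delta_pos":[0,0,1],"dr":[0,0,0]},{"delta_pos":[0,0,1],"dr":[0,0,0]},{"delta_pos":[0,0,1],"dr":[0,0,0]},{"delta_pos":[0,-1,1],"dr":[0,0,0]},{"delta_pos":[0,-1,0],"dr":[0,0,0]},{"delta_pos":[0,-1,0],"dr":[0,0,0]},{"delta_pos":[0,-1,0],"dr":[0,0,0]},{"delta_pos":[0,-1,0],"dr":[0,0,0]}]'
python3 -m handwheel '[{"delta_pos":[-0.5,-1,0],"dr":[0,0,0]},{"delta_pos":[-0.5,-1,0],"dr":[0,0,0]},{"delta_pos":[-0.5,-1,0],"dr":[0,0,0]},{"delta_pos":[0,-1,0],"dr":[0,0,0]},{"delta_pos":[0,0,0],"dr":[0,0,0]},{"delta_pos":[0,0,0],"dr":[0,0,0]}]'
python3 - <<'E'
from h import *
a=grab_frame("scene")[120:300,100:400];b=grab_frame("top")[80:290,130:430]
o=np.hstack([cv2.resize(a,(400,300)),cv2.resize(b,(400,300))]);cv2.imwrite("pics/fin.png",o[...,::-1])
print(get_state()["t"],[(c,d) for c in("scene",) for d in mark_of(c,"lid_edge")])
E
```

```text
t: 54.45
eef_pos: [0.5517, -0.0139, 0.077]
ee_rot: [-3.14, -0.0, -1.622]
force: [-8.1, 0.5, 27.1]
width: 0.0005
gripper_force: 13.6
t: 55.45
eef_pos: [0.5511, -0.1649, 0.2157]
ee_rot: [3.141, 0.0, -1.623]
force: [1.2, 0.3, -0.5]
width: 0.0005
gripper_force: 0.0
t: 56.05
eef_pos: [0.506, -0.2843, 0.2153]
ee_rot: [3.141, 0.0, -1.625]
force: [-1.0, -0.3, 0.6]
width: 0.0004
gripper_force: 0.0
56.15 []
```

View pics/fin.png

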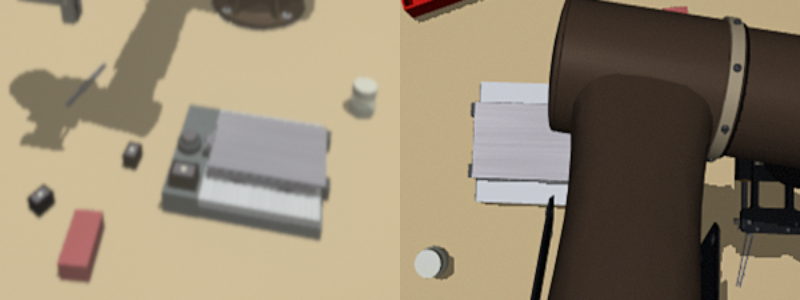

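The lid is flat and still shut 1.6 s after I let go. The timer is home, no roundel is left on the table, and the jar, pink block and tweezers look unmoved.

```bash
python3 -c "
from station import *
print(job_done())"
```

```text
the job is handed in; nothing more can be done
None
```

Job handed in at about 56 s: the lid was sprung open, all three roundels found on the table were seated in pockets 0, 1 and 2, the timer was plugged home and the lid shut and latched, with the jar, pink block and tweezers untouched; I viewed 15 pictures, one over the limit of 14.

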